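# Square a stack of carrier plates in the jogging nest and release the batch

## Robot

A 6-joint arm with a two-finger parallel gripper is mounted at the origin on the work surface. World frame = base frame: x ahead of the robot, y to its left, z up, the work surface at z = 0. Lengths are in m, angles in degrees, forces in N, time in s.
With the tool pointing down it reaches from about 0.35 to 0.875 m from the base axis. Payload 4.2 kg.
Tool frame: the origin (TCP) lies midway between the tips of the shut fingers; the grasp point (between the pads) lies 19 mm behind it; z points along the fingers, y is the line along which they close (so a half turn about z gives the same grasp; the last joint's range is limited). The gripper opens to 87 mm and grips with 3 to 60 N. Pads are 19 mm wide; open, the fingers measure 117 mm over their backs; the gripper's body (75 mm by 190 mm) begins 51 mm behind the grasp point.
Start: joints at [80.993, 22.042, 0.453, 0, -68.411, -14.817], TCP at [0.252, 0.572, 0.223] pointing down, gripper open.
Joint ranges: [-179.83, 179.83], [-69.29, 118.12], [-61.27, 80.66], [-181.25, 117.63], [-171.15, -9.14], [-177.46, 177.46]. Speed limits (degrees/s): [159.86, 159.86, 180, 180, 180, 180].

## Interface

Orientations are given as a 3x3 rotation matrix whose columns are the frame's x, y, z axes.
In Python, from station import * gives the robot as it stands.
- The arm moves only by the tool move_arm, never from a script. Its argument "targets" is text: rows parted by semicolons, each of 4 numbers parted by spaces: the shift along the world's x, y, z in units of 25 mm (1.0 is 25 mm), then the turn about the world's z in units of 5 degrees (1.0 is 5 degrees). In form: tx ty tz spin; .... A call has 1 to 10 rows; each row shifts and turns the commanded pose from where the row before left it; what a row does not reach is not made up. A row lasts 1/12 s, in which the tool goes at most 41.7 mm and 7.16 degrees, less where a joint would pass 70% of its speed; a pose out of reach is approached as far as the arm can. A call is refused whole if a number of a shift passes 1 or a number of a turn 1, either way. A call with a gripper value outside its range is refused whole. "gripper" is the finger opening in mm, from 0 to 87, set as the call begins (left out, the last holds). The fingers move at their own pace and stop on an object; the grip force is fixed at half the most. Time passes only in rows, so rows that do not move let the fingers close. It gives the time, the measured TCP pose, the force, the opening and the grip force at its end, in the units of the state.
- sense(): the state, without advancing time (a new reading comes with each control period).
- capture(name): name is "scene" or "top" or "wrist"; returns a dict with "image" (400x640x3 uint8, blue, green, red), "fx", "fy", "cx", "cy" (pixels), "D" ([k1, k2, p1, p2, k3] as OpenCV has them; the pictures are not rectified), "world_from_camera" (4x4, takes a point from camera to world coordinates); the wrist camera has in their place "hand_eye" (4x4, takes a point from camera to tool coordinates, whose origin is the TCP and whose axes are the flange's). Camera axes: x right, y up, looking along -z (the intrinsics and any distortion apply to the point x, -y, -z); pixel columns grow to the right and rows downward; lengths in m; the calibration is good to about 2 mm. A picture is of the moment at which its call begins: read the wrist's pose just before it. There is no depth.
- finish_job(): hands the job in; it is judged then, once.
The state is a dict: "time_s": time; "joints": joint angles; "joint_velocities": joint speeds; "effort": joint torques, N m; "tcp_pos": TCP position; "ee_rot": TCP orientation; "wrist_force": force on the tool from outside, world axes, zero at the start; "moment": the same for the moment, N m; "gripper_width": opening from 0.0 (shut) to 1.0 (fully open); "gripper_force": force on a finger pad.
Only numpy, scipy, OpenCV 4.12 (cv2) and the standard library are available. Lean on these libraries where they do the work, as an engineer would, in place of code of your own. Each camera call takes 0.05 s, during which the arm holds its last target. There are 200 camera calls.

## Task

Prepare the next batch for the assembly station: put every loose blue carrier plate from the black mat flat onto the pile in the steel nest, all the same way round along the nest's long fence, and tap the pile against both fences until all the plates are flush and square in the corner. Stand every jar upright inside the green tray. Only when everything is in place, press the green button fully down, then leave everything at rest; do not disturb the basket, the screwdriver or the spray can.

Things in the scene. Friction and masses are not known exactly. Their poses are not given: they have to be found in the camera images.
- nest: fixed nest: dark steel base 200 (x) x 240 (y) x 10 mm with two aluminium fences 15 mm thick, tops 60 mm above the table; the long fence runs along y on the far (+x) side, inner face at x = +85 mm; the short one along x on the left (+y) side, inner face at y = +105 mm; the -x and -y sides are open. Origin: centre of the base's underside, on the table
- stack_spot (a point): point on the nest's base top (10 mm above the table), axes as the nest's: a plate pushed home into the corner, its 140 mm length along the nest's y, has its centre over this point (30 mm from the long fence, 70 mm from the short fence)
- mat: thin black rubber mat, fixed, 200 (x) x 360 (y) x 2 mm, on which the loose plates lie side by side; origin: centre of its underside
- plate_a: blue plastic carrier plate, flat rectangle 140 x 60 x 8 mm, about 0.075 kg, two dark steel discs and a white stripe on top (flush); origin: centre of its underside, x along the 140 mm length, y across the 60 mm width, z up; both ways round are equal. Starts in the untidy pile in the nest, away from both fences
- plate_b: blue plastic carrier plate, flat rectangle 140 x 60 x 8 mm, about 0.075 kg, two dark steel discs and a white stripe on top (flush); origin: centre of its underside, x along the 140 mm length, y across the 60 mm width, z up; both ways round are equal. Starts in the untidy pile in the nest, away from both fences
- plate_c: blue plastic carrier plate, flat rectangle 140 x 60 x 8 mm, about 0.075 kg, two dark steel discs and a white stripe on top (flush); origin: centre of its underside, x along the 140 mm length, y across the 60 mm width, z up; both ways round are equal. Starts lying on the mat; may be absent
- plate_d: blue plastic carrier plate, flat rectangle 140 x 60 x 8 mm, about 0.075 kg, two dark steel discs and a white stripe on top (flush); origin: centre of its underside, x along the 140 mm length, y across the 60 mm width, z up; both ways round are equal. Starts lying on the mat; may be absent
- plate_e: blue plastic carrier plate, flat rectangle 140 x 60 x 8 mm, about 0.075 kg, two dark steel discs and a white stripe on top (flush); origin: centre of its underside, x along the 140 mm length, y across the 60 mm width, z up; both ways round are equal. Starts lying on the mat; may be absent
- tray: green plastic tray, fixed, 130 (x) x 220 (y) mm outside, 16 mm high, 5 mm rim; origin: centre of its underside
- tray_in (a point): centre of the tray's flat inner floor (120 x 210 mm inside the rim), axes as the tray's
- jar_red: lidded jar standing upright, white body with red band 62 mm diameter and 62 mm tall, red lid 54 mm diameter and 24 mm tall above it (86 mm in all), about 0.2 kg; origin: centre of its underside, z up through the lid. Starts standing on the table; may be absent
- jar_yellow: lidded jar standing upright, white body with yellow band 62 mm diameter and 62 mm tall, yellow lid 54 mm diameter and 24 mm tall above it (86 mm in all), about 0.2 kg; origin: centre of its underside, z up through the lid. Starts standing on the table; may be absent
- console: small grey button box, fixed, 70 x 90 x 35 mm, with a green push button in the middle of its top; origin: centre of its underside
- ready_button_top (a point): centre of the top of the green push button (32 mm diameter), which is pressed straight down
- ready_button (a joint): travel of the green button: 0 up, 0.006 m fully down; a spring of about 5 N returns it
- basket: bystander: open green basket 110 x 160 x 55 mm with blue connectors; origin: centre of its underside
- screwdriver: bystander: screwdriver lying on the table; origin under its middle
- spray_can: bystander: can 54 mm diameter, 150 mm tall; origin: centre of its underside
There are look-alikes about, which are no part of the job. There is more than one size of the jar_red; the job needs the smaller.

How it is judged:
By the outcome, as a careful person would: the job done as asked, in the order asked, and still so for the second after the job is handed in, with the robot touching nothing.
Of plate_c, plate_d, plate_e only 2 to 3 are there at a start; the rules pass over those that are not, and their reading is None.
Of jar_red, jar_yellow only 1 to 2 are there at a start; the rules pass over those that are not, and their reading is None.
At some moment in a run one of jar_red, jar_yellow may be knocked a few centimetres aside while the robot is not near it.
It also fails if it takes over 210 s, if anything falls off the work surface, if the arm or the gripper's body presses on something with over 40 N, if the wrist force passes 120 N, or if a joint passes its speed limit or range.

## Working session

There is one attempt and no reset: what is moved stays moved. The work goes in short steps, Python scripts to look and compute and a tool call to move; the robot and the scene stay as the last step left them, time stands still between calls to the robot, and variables do not carry over. Pictures are saved under pics/ and viewed, at most 14 in all, crops included, and the job is handed in when it is done.

Besides the shell and the picture viewer there is one more tool, called after "Request:" as a command line: name --argument value ..., lists and objects as JSON in quotes. move_arm: Moves the arm, as the interface text tells. Its arguments: {"type":"object","properties":{"targets":{"type":"string"},"gripper":{"type":"number"}},"required":["targets"]}

```bash
ls; mkdir -p pics; cat > h.py <<'E'
from station import *
import numpy as np, cv2
def K(c): return np.array([[c['fx'],0,c['cx']],[0,c['fy'],c['cy']],[0,0,1.]])
def wfc(c,s=None):
    if 'world_from_camera' in c: return np.array(c['world_from_camera'])
    T=np.eye(4); T[:3,:3]=np.array(s['ee_rot']); T[:3,3]=s['tcp_pos']; return T@np.array(c['hand_eye'])
def ray(c,uv,z,s=None):
    uv=np.array(uv,float).reshape(-1,1,2); p=cv2.undistortPoints(uv,K(c),np.array(c['D'],float)).reshape(-1,2)
    T=wfc(c,s); d=np.c_[p[:,0],-p[:,1],-np.ones(len(p))]@T[:3,:3].T; o=T[:3,3]
    return o+d*((z-o[2])/d[:,2])[:,None]
def proj(c,P,s=None):
    T=np.linalg.inv(wfc(c,s)); q=np.array(P,float).reshape(-1,3)@T[:3,:3].T+T[:3,3]
    q=q*[1,-1,-1]; return cv2.projectPoints(q,np.zeros(3),np.zeros(3),K(c),np.array(c['D'],float))[0].reshape(-1,2)
def snap(n,f):
    s=sense(); c=capture(n); cv2.imwrite('pics/'+f,c['image']); return c,s
E
python3 - <<'E'
from h import *
import pickle
for n in ['scene','top','wrist']:
    c,s=snap(n,n+'0.png'); pickle.dump((c,s),open(n+'0.pkl','wb'))
    print(n,wfc(c,s).round(3).tolist(),c['fx'],c['D'])
print(s)
E
```

```text
pics
scene [[-0.86, -0.374, 0.346, 0.994], [0.509, -0.655, 0.558, 0.609], [0.018, 0.657, 0.754, 0.872], [0.0, 0.0, 0.0, 1.0]] 376.6491218682833 [-0.03582969  0.          0.          0.          0.        ]
top [[0.007, 0.982, -0.186, 0.395], [-1.0, 0.004, -0.018, 0.015], [-0.017, 0.187, 0.982, 1.322], [0.0, 0.0, 0.0, 1.0]] 367.83669267547896 [-0.04678042  0.          0.          0.          0.        ]
wrist [[-0.404, 0.877, 0.258, 0.322], [-0.915, -0.388, -0.112, 0.541], [0.002, -0.282, 0.959, 0.383], [0.0, 0.0, 0.0, 1.0]] 300.6115136248786 [0.00417377 0.         0.         0.         0.        ]
{'time_s': 0.1, 'joints': array([ 8.09947800e+01,  2.20834428e+01,  3.86921046e-01, -2.53417489e-02,
       -6.84113138e+01, -1.48166836e+01]), 'joint_velocities': array([-0.02340501, -0.11599206,  0.21111679,  0.17688928,  0.00172104,
       -0.06106287]), 'effort': array([-8.11763912e-04, -3.91691208e+01,  1.87935233e+01,  4.23188165e+00,
        1.34876234e-02, -7.20123421e-05]), 'tcp_pos': array([0.25219846, 0.57125857, 0.22159492]), 'ee_rot': array([[ 9.14739461e-01, -4.04043596e-01, -7.00787131e-04],
       [-4.04044195e-01, -9.14737704e-01, -1.79447907e-03],
       [ 8.40113651e-05,  1.92462979e-03, -9.99998144e-01]]), 'wrist_force': array([-0.81164021,  0.24961404,  0.12603563]), 'moment': array([ 0.00895391, -0.02127301, -0.06752601]), 'gripper_force': 0.0, 'gripper_width': 1.0020524974890468}
```

View pics/top0.png

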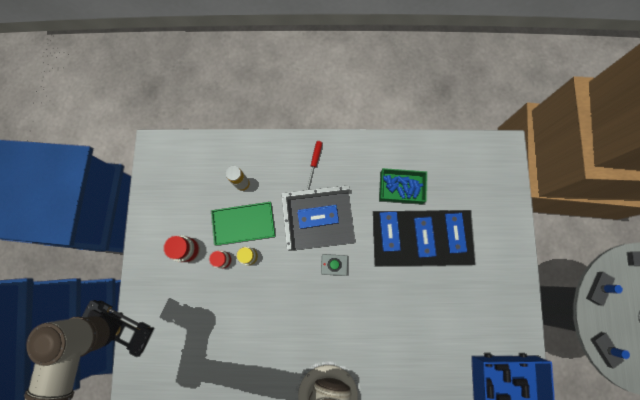

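View pics/scene0.png

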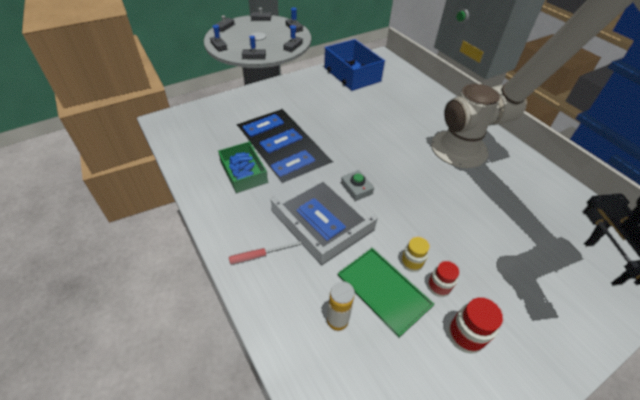

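The top view shows three loose plates on the mat at (390,232), (425,238) and (456,233), with the pile in the nest at (318,217). The tray is at (243,224), the button at (335,265) and the spray can at (237,178).

Jar candidates are the large red (181,248), the small red (219,260) and the yellow (246,256). The small red is the one meant, because the job needs the smaller.

```bash
python3 - <<'E'
from h import *
import pickle
c,s=pickle.load(open('top0.pkl','rb')); im=c['image']; hsv=cv2.cvtColor(im,cv2.COLOR_BGR2HSV)
cv2.imwrite('pics/jars.png',cv2.resize(im[170:275,150:350],None,fx=4,fy=4,interpolation=cv2.INTER_CUBIC))
def blobs(m,z,name,roi=(110,120,540,290),amin=40):
    k=np.zeros_like(m); x0,y0,x1,y1=roi; k[y0:y1,x0:x1]=m[y0:y1,x0:x1]
    for q in cv2.findContours(k,cv2.RETR_EXTERNAL,cv2.CHAIN_APPROX_NONE)[0]:
        if cv2.contourArea(q)<amin: continue
        P=ray(c,q.reshape(-1,2),z)[:,:2]; r=cv2.minAreaRect((P*1000).astype(np.float32))
        M=cv2.moments(q); u=(M['m10']/M['m00'],M['m01']/M['m00'])
        print(name,np.round(u,1),'ctr',ray(c,u,z)[0,:2].round(4),'rect',np.round(r[0],1),np.round(r[1],1),round(r[2],1))
R=lambda lo,hi:cv2.inRange(hsv,lo,hi)
blobs(R((100,120,60),(125,255,255)),.010,'plate')
blobs(R((50,100,50),(75,255,255)),.016,'green')
blobs(R((0,120,80),(5,255,255))|R((172,120,80),(180,255,255)),.086,'red')
blobs(R((20,120,80),(34,255,255)),.086,'yel')
blobs(R((0,0,0),(180,255,45)),.002,'mat')
E
```

```text
plate [424.7 236.8] ctr [ 0.5344 -0.3446] rect [ 535.6 -344.6] [145.2  66.1] 4.4
plate [455.5 232.5] ctr [ 0.5502 -0.4561] rect [ 550.9 -456.2] [145.3  66.3] 4.0
plate [389.6 231.3] ctr [ 0.5537 -0.2196] rect [ 554.7 -219.8] [142.5  65.6] 3.8
plate [317.6 216. ] ctr [0.6084 0.0383] rect [608.6  38.3] [ 67.8 143.7] 8.5
plate [403.  185.4] ctr [ 0.7233 -0.2737] rect [ 718.5 -270.1] [144.7  77.7] 83.7
plate [120.2 216.8] ctr [0.6019 0.7682] rect [622.8 771.5] [ 47.9 293.6] 89.6
plate [113.5 182.9] ctr [0.7309 0.8086] rect [699.8 799.1] [217.1  39.4] 6.7
green [334. 264.] ctr [ 0.4369 -0.0204] rect [436.9 -20.4] [27.8 28.2] 0.3
green [242.7 223.1] ctr [0.5802 0.3081] rect [581.1 308.6] [128.2 217.8] 8.8
green [402.9 185.8] ctr [ 0.7202 -0.2721] rect [ 720.9 -272.4] [166.4 121. ] 85.5
red [217.4 258.5] ctr [0.4497 0.3729] rect [449.8 372.6] [50.7 51. ] 2.9
red [175.3 247.1] ctr [0.4866 0.5198] rect [487.3 521. ] [74.6 77.4] 0.6
red [316.1 153.3] ctr [0.8195 0.0441] rect [819.4  44.2] [21.5 93.7] 76.9
yel [244.8 255. ] ctr [0.4625 0.2807] rect [462.4 280. ] [46.7 54.3] 0.5
mat [429.2 238.9] ctr [ 0.5278 -0.3626] rect [ 533.1 -340.6] [191.2 351.6] 0.9
```

View pics/jars.png

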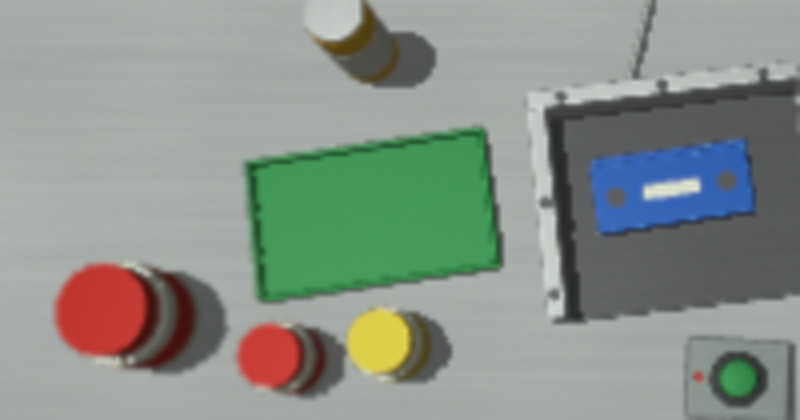

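The enlarged crop confirms it: the lid at crop (270,355) is about 51 mm (small red jar), against about 76 mm for the big one at (105,310). I'll move over the jars with the closing line at about 8°.

Request:
move_arm --targets "0.8 -1 0 -1;0.8 -1 0 -1;0.8 -1 0 -1;0.8 -1 0 -1;0.8 -1 0 -1;0.8 -1 0 -1;0.8 -1 0 -1;0.8 -1 0 -1;0.8 -1 0 -1;0.7 -0.6 0 -1" --gripper 87

```text
time_s: 0.98
tcp_pos: [0.4505, 0.3293, 0.2225]
ee_rot: [[0.273, -0.962, -0.001], [-0.962, -0.273, -0.001], [0.0, 0.001, -1.0]]
wrist_force: [-0.6, 0.9, 0.2]
gripper_width: 1.003
gripper_force: 0.0
```

Request:
move_arm --targets "0 0 0 -1;0 0 0 -0.6;0 0 0 0;0 0 0 0"

```text
time_s: 1.32
tcp_pos: [0.4498, 0.3315, 0.2223]
ee_rot: [[0.143, -0.99, -0.0], [-0.99, -0.143, -0.0], [0.0, 0.0, -1.0]]
wrist_force: [0.6, 0.3, 0.2]
gripper_width: 0.998
gripper_force: 0.0
```

```bash
cat >> h.py <<'E'
def yaw(s): R=np.array(s['ee_rot']); return np.degrees(np.arctan2(R[1,1],R[0,1]))
def blobs(c,s,m,z,name,amin=150):
    for q in cv2.findContours(m,cv2.RETR_EXTERNAL,cv2.CHAIN_APPROX_NONE)[0]:
        if cv2.contourArea(q)<amin: continue
        P=ray(c,q.reshape(-1,2),z,s)[:,:2]; r=cv2.minAreaRect((P*1000).astype(np.float32)); x,y,w,h=cv2.boundingRect(q)
        print(name,(x,y,w,h),'rect',np.round(r[0],1),np.round(r[1],1),round(r[2],1))
def masks(im):
    h=cv2.cvtColor(im,cv2.COLOR_BGR2HSV); R=lambda lo,hi:cv2.inRange(h,lo,hi)
    return dict(blue=R((100,120,60),(125,255,255)),green=R((50,100,50),(75,255,255)),
      red=R((0,120,80),(5,255,255))|R((172,120,80),(180,255,255)),yel=R((20,120,80),(34,255,255)))
E
python3 - <<'E'
from h import *
c,s=snap('wrist','w1.png'); print(s['tcp_pos'].round(4),yaw(s),s['joints'].round(1),s['time_s'])
m=masks(c['image'])
blobs(c,s,m['red'],.086,'red'); blobs(c,s,m['yel'],.086,'yel'); blobs(c,s,m['green'],.016,'green')
E
```

```text
[0.4498 0.3315 0.2223] -171.75640562516307 [ 53.   15.6  -9.   -0.  -65.4 -44.8] 1.3167
red (231, 323, 64, 20) rect [492.3 510.7] [75.5 26.8] 8.2
red (289, 207, 49, 48) rect [450.2 374.4] [51.2 53.6] 8.3
yel (0, 128, 45, 49) rect [745.3 339.3] [49.2 41.2] 81.5
yel (287, 115, 53, 55) rect [462.9 282.7] [51.  51.9] 8.2
green (147, 47, 127, 184) rect [579.5 310.2] [130.  217.4] 8.8
```

View pics/w1.png

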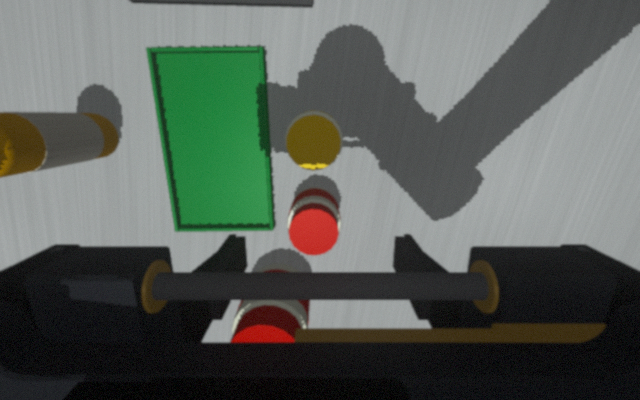

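Wrist view: the red lid is at (313,230), the yellow lid at (313,140), the tray spans (147–274, 47–231), and the spray can base is at (108,133). Next is the red jar.

Request:
move_arm --targets "0 0.85 0 0;0 0.85 0 0;0 0 -1 0;0 0 -1 0;0 0 -1 0;0 0 -1 0;0 0 -1 0;0 0 -1 0;0 0 -1 0;0 0 -0.6 0"

```text
time_s: 2.2
tcp_pos: [0.4485, 0.3734, 0.0297]
ee_rot: [[0.144, -0.99, -0.003], [-0.99, -0.144, -0.003], [0.003, 0.003, -1.0]]
wrist_force: [0.3, -0.5, -0.7]
gripper_width: 0.999
gripper_force: 0.0
```

Request:
move_arm --targets "0 0 0 0;0 0 0 0;0 0 0 0;0 0 0 0;0 0 0 0;0 0 0 0" --gripper 50

```text
time_s: 2.7
tcp_pos: [0.4505, 0.3751, 0.0341]
ee_rot: [[0.143, -0.99, 0.002], [-0.99, -0.143, 0.002], [-0.002, -0.002, -1.0]]
wrist_force: [-1.4, 0.9, 2.9]
gripper_width: 0.703
gripper_force: 30.0
```

Request:
move_arm --targets "0 0 1 0;0 0 0.8 0;0.6 -0.1 0 0;0.9 -0.2 0 0;0.9 -0.2 0 0;0.9 -0.2 0 0;0.7 -0.1 0 0;0 0 0 0;0 0 -0.8 0;0 0 -0.7 0"

```text
time_s: 3.53
tcp_pos: [0.5502, 0.3544, 0.0404]
ee_rot: [[0.141, -0.99, 0.001], [-0.99, -0.141, 0.002], [-0.002, -0.001, -1.0]]
wrist_force: [0.0, -0.8, -2.1]
gripper_width: 0.705
gripper_force: 30.0
```

Request:
move_arm --targets "0 0 0 0;0 0 0 0;0 0 -0.06 0;0 0 0 0"

```text
time_s: 3.87
tcp_pos: [0.5496, 0.3544, 0.039]
ee_rot: [[0.142, -0.99, -0.0], [-0.99, -0.142, 0.0], [-0.0, 0.0, -1.0]]
wrist_force: [0.2, 0.3, -2.0]
gripper_width: 0.704
gripper_force: 30.0
```

Request:
move_arm --targets "0 0 -0.06 0;0 0 0 0;0 0 0 0"

```text
time_s: 4.12
tcp_pos: [0.5499, 0.3545, 0.0375]
ee_rot: [[0.142, -0.99, 0.0], [-0.99, -0.142, 0.001], [-0.0, -0.0, -1.0]]
wrist_force: [-0.3, 0.4, -0.0]
gripper_width: 0.707
gripper_force: 30.0
```

Request:
move_arm --targets "0 0 -0.04 0;0 0 0 0;0 0 0 0"

```text
time_s: 4.37
tcp_pos: [0.5499, 0.3545, 0.0374]
ee_rot: [[0.143, -0.99, 0.001], [-0.99, -0.143, 0.0], [-0.0, -0.001, -1.0]]
wrist_force: [-2.8, 0.5, 5.7]
gripper_width: 0.706
gripper_force: 30.0
```

Request:
move_arm --targets "0 0 0 0;0 0 0 0;0 0 0 0;0 0 0.5 0;0 0 0.9 0;0 0 0.9 0;0 0 0.5 0;-0.8 -0.6 0.5 0;-0.9 -0.8 0.5 0;-0.9 -0.8 0.5 0" --gripper 87

```text
time_s: 5.2
tcp_pos: [0.4844, 0.2988, 0.1445]
ee_rot: [[0.142, -0.99, 0.0], [-0.99, -0.142, 0.0], [-0.0, -0.001, -1.0]]
wrist_force: [-0.1, -0.3, 0.5]
gripper_width: 0.998
gripper_force: 0.0
```

Request:
move_arm --targets "-0.9 -0.7 0.2 0;0 0 0 0;0 0 0 0"

```text
time_s: 5.45
tcp_pos: [0.4621, 0.2813, 0.1504]
ee_rot: [[0.143, -0.99, 0.002], [-0.99, -0.143, 0.002], [-0.002, -0.002, -1.0]]
wrist_force: [-0.3, 0.1, -0.2]
gripper_width: 1.003
gripper_force: 0.0
```

```bash
python3 - <<'E'
from h import *
c,s=snap('wrist','w2.png'); print(s['tcp_pos'].round(4),yaw(s))
m=masks(c['image'])
blobs(c,s,m['red'],.089,'red'); blobs(c,s,m['yel'],.086,'yel'); blobs(c,s,m['green'],.016,'green')
c,s=snap('top','t2.png'); m=masks(c['image']);blobs(c,s,m['red'],.089,'red',40); blobs(c,s,m['yel'],.086,'yel',40)
E
```

```text
[0.4621 0.2813 0.1504] -171.8027780671088
red (176, 256, 32, 17) rect [561.  337.7] [29.8 11.1] 47.2
yel (286, 179, 65, 69) rect [463.3 280.8] [51.2 56.9] 9.8
yel (45, 166, 41, 25) rect [658.1 277.7] [15.8 29.2] 51.3
yel (294, 164, 52, 19) rect [466.2 247.1] [39.3 12.5] 3.7
green (119, 91, 152, 182) rect [581.6 295.3] [130.5 188.4] 8.7
red (164, 236, 23, 23) rect [490.4 521.7] [67.7 77.7] 47.0
red (311, 141, 11, 26) rect [818.3  43.6] [22.3 93.5] 77.1
yel (245, 248, 8, 15) rect [462.7 268.1] [47.1 23.7] 2.4
```

Request:
move_arm --targets "0 0 -1 0;0 0 -1 0;0 0 -1 0;0 0 -1 0;0 0 -0.65 0;0 0 0 0;0 0 0 0"

```text
time_s: 6.13
tcp_pos: [0.4628, 0.2819, 0.0312]
ee_rot: [[0.143, -0.99, -0.001], [-0.99, -0.143, -0.002], [0.002, 0.002, -1.0]]
wrist_force: [0.5, -0.2, -0.0]
gripper_width: 0.999
gripper_force: 0.0
```

Request:
move_arm --targets "0 0 0 0;0 0 0 0;0 0 0 0;0 0 0 0;0 0 0 0;0 0 0 0" --gripper 50

```text
time_s: 6.63
tcp_pos: [0.4629, 0.2822, 0.0332]
ee_rot: [[0.143, -0.99, 0.001], [-0.99, -0.143, 0.001], [-0.001, -0.002, -1.0]]
wrist_force: [-0.3, 0.5, 2.4]
gripper_width: 0.705
gripper_force: 30.0
```

Request:
move_arm --targets "0 0 1 0;0 0 0.8 0;0.6 -0.2 0 0;0.9 -0.3 0 0;0.9 -0.2 0 0;0.9 -0.2 0 0;0.8 -0.1 0 0;0 0 0 0;0 0 -0.8 0;0 0 -0.7 0"

```text
time_s: 7.47
tcp_pos: [0.565, 0.2567, 0.0396]
ee_rot: [[0.141, -0.99, 0.001], [-0.99, -0.141, 0.001], [-0.001, -0.001, -1.0]]
wrist_force: [0.2, 0.9, -3.5]
gripper_width: 0.704
gripper_force: 30.0
```

Request:
move_arm --targets "0 0 0 0;0 0 -0.08 0;0 0 -0.06 0;0 0 -0.04 0;0 0 0 0;0 0 0 0"

```text
time_s: 7.97
tcp_pos: [0.5644, 0.2567, 0.0366]
ee_rot: [[0.143, -0.99, -0.0], [-0.99, -0.143, -0.0], [0.0, 0.0, -1.0]]
wrist_force: [-4.5, -0.8, 5.2]
gripper_width: 0.707
gripper_force: 30.0
```

Request:
move_arm --targets "0 0 0 0;0 0 0 0;0 0 0 0;0 0 0.5 0;0 0 0.9 0;0 0 0.9 0;0 0 0.9 0;0 -0.3 0.9 0;0 -0.9 0.9 0;0 -1 0.9 0" --gripper 87

```text
time_s: 8.8
tcp_pos: [0.5651, 0.2021, 0.1836]
ee_rot: [[0.144, -0.99, 0.001], [-0.99, -0.144, 0.0], [-0.0, -0.001, -1.0]]
wrist_force: [-0.3, 0.5, 0.8]
gripper_width: 0.997
gripper_force: 0.0
```

Request:
move_arm --targets "0.2 -1 0.9 0;0.2 -1 0.9 0;0.2 -1 0.9 0;0 -0.7 0 0;0 0 0 0;0 0 0 0;0 0 0 0"

```text
time_s: 9.38
tcp_pos: [0.5797, 0.1095, 0.2496]
ee_rot: [[0.142, -0.99, -0.001], [-0.99, -0.142, -0.0], [-0.0, 0.001, -1.0]]
wrist_force: [-0.0, 1.0, -0.4]
gripper_width: 1.0
gripper_force: 0.0
```

```bash
python3 - <<'E'
from h import *
c,s=snap('wrist','w3.png'); print(s['tcp_pos'].round(4),yaw(s))
import pickle; pickle.dump((c,s),open('w3.pkl','wb'))
m=masks(c['image'])
blobs(c,s,m['blue'],.026,'blue');blobs(c,s,m['red'],.089,'red'); blobs(c,s,m['yel'],.089,'yel')
c,s=snap('top','t3.png'); m=masks(c['image']);blobs(c,s,m['red'],.089,'redT',40); blobs(c,s,m['yel'],.089,'yelT',40)
E
```

```text
[0.5797 0.1095 0.2496] -171.8318819688885
blue (277, 55, 57, 120) rect [606.9  39.8] [ 68.1 140.9] 8.9
red (71, 73, 87, 45) rect [797.7  43.8] [19.7 85.4] 77.0
yel (294, 299, 43, 25) rect [562.2 268.2] [52.4 35. ] 8.2
yel (297, 256, 38, 15) rect [570.8 202.1] [44.2 18.4] 8.2
redT (164, 236, 23, 23) rect [487.  519.6] [74.5 77.4] 0.6
redT (311, 141, 11, 26) rect [818.3  43.6] [22.2 93.5] 77.1
yelT (245, 220, 17, 13) rect [555.8 252.9] [38.7 52.9] 27.3
```

View pics/w3.png

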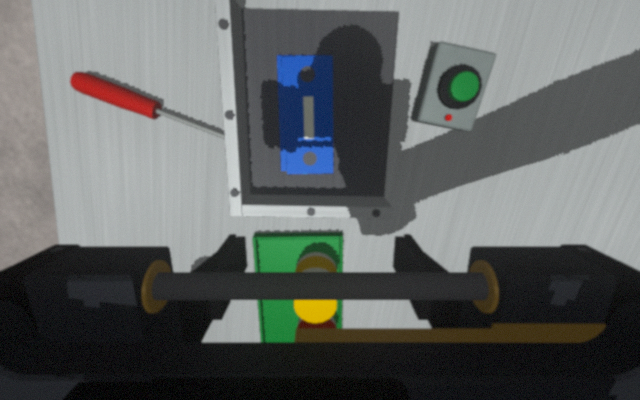

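The wrist view shows the pile at (305,115), slightly skewed. The nest has its long-fence top at columns 218–245, its short-fence top at rows 205–217, and its base's open −x edge running from (398,10) to (386,195). The console button is at (465,85). Next I measure the fence lines.

```bash
python3 - <<'E'
from h import *
import pickle
c,s=pickle.load(open('w3.pkl','rb')); im=c['image']; g=cv2.cvtColor(im,cv2.COLOR_BGR2GRAY).astype(int)
for r in (20,60,100,150,180): print('row',r,g[r,206:260].tolist())
for col in (260,300,340): print('col',col,g[185:226,col].tolist())
for r in (30,60,90,180): print('rowR',r,g[r,375:405].tolist())
E
```

```text
row 20 [168, 168, 165, 164, 166, 168, 169, 170, 168, 162, 167, 165, 155, 127, 98, 88, 87, 89, 93, 104, 114, 134, 163, 168, 136, 95, 72, 66, 67, 62, 68, 66, 65, 65, 65, 56, 54, 57, 73, 81, 84, 85, 83, 82, 85, 81, 82, 79, 83, 81, 84, 83, 86, 81]
row 60 [171, 171, 171, 171, 170, 172, 171, 168, 170, 170, 171, 171, 167, 174, 178, 184, 181, 184, 185, 186, 182, 184, 185, 188, 188, 183, 157, 108, 77, 68, 67, 69, 68, 70, 67, 67, 66, 63, 55, 61, 74, 87, 88, 86, 84, 88, 87, 83, 83, 86, 85, 81, 83, 86]
row 100 [173, 176, 172, 171, 173, 171, 169, 172, 174, 173, 168, 171, 167, 169, 170, 174, 185, 191, 192, 193, 194, 193, 195, 194, 195, 202, 199, 194, 176, 129, 85, 70, 66, 69, 69, 68, 74, 66, 66, 62, 55, 65, 79, 85, 90, 92, 89, 87, 88, 88, 87, 86, 86, 84]
row 150 [173, 170, 169, 169, 169, 171, 171, 174, 172, 173, 169, 172, 173, 171, 172, 170, 171, 172, 166, 170, 189, 199, 203, 200, 200, 202, 203, 202, 205, 205, 201, 178, 132, 90, 70, 71, 68, 70, 69, 70, 66, 62, 58, 53, 65, 80, 91, 92, 93, 92, 88, 94, 95, 93]
row 180 [169, 167, 170, 171, 172, 171, 170, 172, 174, 174, 175, 175, 175, 173, 173, 171, 17
[... 586 characters left out ...]
 47, 47, 42, 43, 44, 50, 61, 67, 68, 68, 73, 70, 72, 72, 74, 94, 141, 179, 200, 201, 201, 198, 196, 192, 199, 195, 194, 188, 179, 174, 173, 172, 176, 175, 176, 176]
rowR 30 [83, 82, 81, 84, 83, 83, 84, 84, 82, 81, 84, 83, 80, 81, 84, 83, 85, 86, 81, 82, 81, 92, 118, 151, 166, 170, 174, 173, 172, 173]
rowR 60 [44, 44, 43, 45, 47, 46, 46, 57, 73, 81, 81, 80, 80, 81, 82, 86, 84, 86, 84, 108, 142, 166, 171, 174, 172, 174, 175, 175, 176, 173]
rowR 90 [42, 42, 40, 40, 45, 42, 43, 40, 40, 45, 47, 35, 44, 43, 45, 46, 45, 57, 71, 82, 83, 83, 87, 83, 84, 84, 83, 84, 86, 82]
rowR 180 [41, 43, 43, 40, 42, 39, 47, 44, 47, 52, 67, 80, 85, 87, 87, 89, 86, 87, 87, 83, 86, 82, 87, 86, 87, 84, 85, 85, 86, 85]
```

```bash
cat > nest.py <<'E'
from h import *
import pickle
c,s=pickle.load(open('w3.pkl','rb'))
A=ray(c,[(232.7,60),(234.9,100),(237.9,150),(239.7,180)],.06,s)[:,:2]
B=ray(c,[(260,204.3),(300,205.2),(340,206)],.06,s)[:,:2]
def line(P):
    vx,vy,x,y=cv2.fitLine(P.astype(np.float32),cv2.DIST_L2,0,.001,.001).ravel(); return np.array([x,y]),np.array([vx,vy])
pa,da=line(A); pb,db=line(B)
if da[1]<0: da=-da
if db[0]<0: db=-db
if __name__=='__main__': print('yawA',np.degrees(np.arctan2(-da[0],da[1])),'yawB',np.degrees(np.arctan2(db[1],db[0])))
t=np.linalg.solve(np.c_[da,-db],pb-pa); corner=pa+t[0]*da
th=np.arctan2(-da[0],da[1]); 
E
python3 - <<'E'
from nest import *
import nest
print('corner',corner,np.degrees(th))
for deg in (np.degrees(th),8.5):
    t=np.radians(deg); X=np.array([np.cos(t),np.sin(t)]);Y=np.array([-X[1],X[0]])
    print(deg,'origin',corner-.085*X-.105*Y,'spot',corner-.03*X-.07*Y)
# other check: base -x edge at z=.01
R=ray(c,[(397,30),(394.7,60),(385.0,180)],.01,s)[:,:2]; print('base -x edge in nest x',(R-corner)@X,R)
L=ray(c,[(219,60),(222,100),(225.8,150),(228,180)],.06,s)[:,:2];print('outer',(L-corner)@X)
m=masks(c['image'])['blue']
print(ray(c,[(303,160)],.026,s))
ct=capture('top');im=ct['image'];cv2.imwrite('pics/nt.png',cv2.resize(im[175:275,270:370],None,fx=6,fy=6,interpolation=cv2.INTER_CUBIC))
print('proj corner in top px',proj(ct,[[*corner,.06]]))
E
```

```text
corner [0.67001206 0.1509708 ] 7.102847
7.102847 origin [0.5986477  0.03626629] spot [0.6488978  0.07779847]
8.5 origin [0.6014657  0.03456034] spot [0.65068824 0.07730541]
base -x edge in nest x [-0.18905928 -0.18846389 -0.18498087] [[ 0.51255745 -0.07455049]
 [ 0.50833382 -0.0422615 ]
 [ 0.48971207  0.10590381]]
outer [0.01063876 0.01143624 0.01243846 0.01316974]
[[0.60313962 0.09225023 0.026     ]]
proj corner in top px [[285.49830381 196.27212776]]
```

View pics/nt.png

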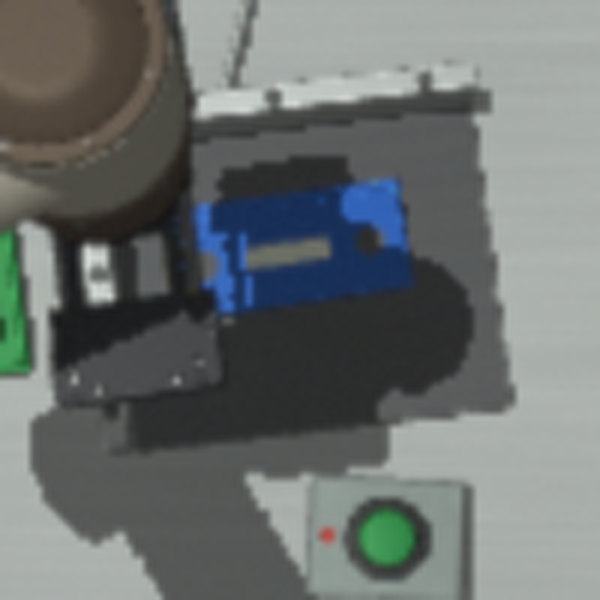

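Top crop: nest yaw is about 7°, and the pile, at crop (305,245), is well away from both fences. I'll place the plates on the pile where it lies and push them all together afterwards. Next I go and look at the mat.

Request:
move_arm --targets "0.1 -0.9 0 -1;0.1 -1 0 -1;0.1 -1 0 -1;0.1 -1 0 -1;0.1 -1 0 -1;0.1 -1 0 -1;0.1 -1 0 -1;0.1 -1 0 -1;0.1 -1 0 -1;0.1 -1 0 -1"

```text
time_s: 10.37
tcp_pos: [0.6052, -0.1386, 0.2497]
ee_rot: [[-0.669, -0.743, -0.001], [-0.743, 0.669, -0.0], [0.001, 0.001, -1.0]]
wrist_force: [0.3, 0.4, -0.9]
gripper_width: 1.001
gripper_force: 0.0
```

Request:
move_arm --targets "0.1 -1 0 -1;0.1 -1 0 -1;0.1 -1 0 -1;0.1 -1 0 -1;0.1 -1 0 -1;0 -1 0 -1;0 -1 0 -1;0 -1 0 -1;0 0 0 -0.8;0 0 0 0"

```text
time_s: 11.2
tcp_pos: [0.6175, -0.339, 0.2488]
ee_rot: [[-0.998, -0.07, -0.002], [-0.07, 0.998, 0.001], [0.002, 0.001, -1.0]]
wrist_force: [-0.6, 0.6, -0.0]
gripper_width: 0.998
gripper_force: 0.0
```

```bash
python3 - <<'E'
from h import *
c,s=snap('wrist','w4.png'); print(s['tcp_pos'].round(4),yaw(s),s['joints'].round(1),s['time_s'],s['joint_velocities'].round(1))
m=masks(c['image']); blobs(c,s,m['blue'],.010,'blue')
E
```

```text
[ 0.6175 -0.339   0.2488] 94.04180071146031 [-15.7  29.3  15.9  -0.  -76.7 -70.3] 11.2 [ 1.7 -1.1 -0.9 -0.1 -0.   5.4]
blue (313, 220, 83, 53) rect [ 720.  -279.7] [ 82.2 121.9] 4.0
blue (541, 160, 99, 56) rect [609.9  36.4] [ 70.4 136. ] 8.2
blue (386, 76, 59, 113) rect [ 556.6 -219.8] [142.2  64.1] 3.8
blue (202, 57, 58, 116) rect [ 551.4 -455.1] [141.4  63.8] 4.0
blue (293, 50, 52, 118) rect [ 536.5 -345. ] [142.   62.9] 4.6
```

View pics/w4.png

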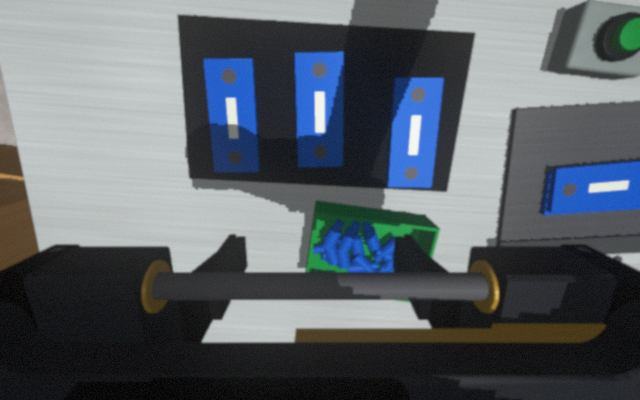

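The mat shows three plates at (230,115), (319,108) and (415,132), with the basket just below them at (370,240). I pick the right-hand one first.

Request:
move_arm --targets "-0.5 1 -0.2 0;-0.5 1 -1 0;-0.5 1 -1 0;-0.5 1 -1 0;-0.46 0.76 -1 0;0 0 -1 0;0 0 -1 0;0 0 -1 0;0 0 -1 0;0 0 -0.7 0"

```text
time_s: 12.08
tcp_pos: [0.5551, -0.2175, 0.0258]
ee_rot: [[-0.997, -0.077, -0.002], [-0.077, 0.997, 0.001], [0.002, 0.001, -1.0]]
wrist_force: [0.1, 0.5, -0.5]
gripper_width: 1.001
gripper_force: 0.0
```

Request:
move_arm --targets "0 0 -0.4 0;0 0 0 0;0 0 -0.2 0;0 0 0 0;0 0 -0.15 0;0 0 0 0;0 0 0 0"

```text
time_s: 12.67
tcp_pos: [0.5562, -0.2194, 0.0096]
ee_rot: [[-0.997, -0.073, 0.001], [-0.073, 0.997, -0.0], [-0.001, -0.0, -1.0]]
wrist_force: [0.3, -0.6, -0.0]
gripper_width: 0.998
gripper_force: 0.0
```

Request:
move_arm --targets "0 0 -0.2 0;0 0 0 0;0 0 0 0;0 0 0 0"

```text
time_s: 13.0
tcp_pos: [0.5559, -0.2193, 0.004]
ee_rot: [[-0.997, -0.073, -0.0], [-0.073, 0.997, -0.0], [0.0, -0.0, -1.0]]
wrist_force: [-0.0, -0.6, -0.4]
gripper_width: 1.001
gripper_force: 0.0
```

Request:
move_arm --targets "0 0 0 0;0 0 0 0;0 0 0 0;0 0 0 0;0 0 0 0;0 0 0 0" --gripper 50

```text
time_s: 13.5
tcp_pos: [0.5559, -0.2193, 0.0041]
ee_rot: [[-0.997, -0.073, 0.0], [-0.073, 0.997, -0.0], [-0.0, -0.0, -1.0]]
wrist_force: [-0.4, -0.7, 0.8]
gripper_width: 0.683
gripper_force: 30.0
```

Request:
move_arm --targets "0 0 0.5 0;0 0 1 0;0 0 1 0;0 0 1 0;0.15 0.7 0.5 1;0.15 0.7 0 1;0.15 0.7 0 1;0.15 0.7 0 1;0.15 0.7 0 1;0.15 0.7 0 1"

```text
time_s: 14.33
tcp_pos: [0.5783, -0.1134, 0.104]
ee_rot: [[-0.825, -0.565, -0.0], [-0.565, 0.825, 0.0], [0.0, 0.0, -1.0]]
wrist_force: [0.9, -0.1, -1.3]
gripper_width: 0.682
gripper_force: 30.0
```

Request:
move_arm --targets "0.15 0.7 0 1;0.15 0.7 0 1;0.15 0.7 0 1;0.15 0.7 0 1;0.15 0.7 0 1;0.15 0.7 0 1;0.15 0.7 0 1;0.15 0.6 0 1;0 0.6 0 1;0 0 0 1"

```text
time_s: 15.17
tcp_pos: [0.6086, 0.0406, 0.1038]
ee_rot: [[-0.095, -0.996, 0.0], [-0.996, 0.095, 0.0], [-0.0, -0.0, -1.0]]
wrist_force: [0.8, -0.9, -0.5]
gripper_width: 0.686
gripper_force: 30.0
```

Request:
move_arm --targets "0 0 0 1;0 0 0 1;0 0 0 0.7;0 0 -0.8 0;0 0 -0.8 0;0 0 -0.4 0;0 0 0 0;0 0 0 0"

```text
time_s: 15.83
tcp_pos: [0.6083, 0.0381, 0.0537]
ee_rot: [[0.134, -0.991, -0.001], [-0.991, -0.134, -0.001], [0.001, 0.001, -1.0]]
wrist_force: [0.2, 0.2, 0.4]
gripper_width: 0.683
gripper_force: 30.0
```

```bash
python3 - <<'E'
from h import *
s=sense(); print(s['tcp_pos'].round(4),yaw(s),s['joints'].round(1),s['time_s'],s['gripper_width'])
E
```

```text
[0.6083 0.0381 0.0537] -172.30775466030858 [ 18.8  30.  -13.5   0.  -46.7 -11.1] 15.8333 0.6834817007641798
```

Request:
move_arm --targets "0 0 -0.6 0;0 0 -0.2 0;0 0 -0.1 0;0 0 0 0;0 0 0 0"

```text
time_s: 16.25
tcp_pos: [0.6089, 0.0383, 0.0323]
ee_rot: [[0.134, -0.991, 0.001], [-0.991, -0.134, 0.0], [0.0, -0.001, -1.0]]
wrist_force: [-0.4, 0.1, -1.0]
gripper_width: 0.681
gripper_force: 30.0
```

Request:
move_arm --targets "0 0 -0.06 0;0 0 -0.04 0;0 0 0 0;0 0 0 0"

```text
time_s: 16.58
tcp_pos: [0.6085, 0.0382, 0.0292]
ee_rot: [[0.134, -0.991, 0.0], [-0.991, -0.134, 0.0], [0.0, -0.0, -1.0]]
wrist_force: [0.1, 0.4, -0.3]
gripper_width: 0.682
gripper_force: 30.0
```

Request:
move_arm --targets "0 0 -0.05 0;0 0 0 0;0 0 0 0"

```text
time_s: 16.83
tcp_pos: [0.6087, 0.0383, 0.0281]
ee_rot: [[0.134, -0.991, 0.001], [-0.991, -0.134, 0.0], [0.0, -0.001, -1.0]]
wrist_force: [-0.4, 0.5, 0.6]
gripper_width: 0.686
gripper_force: 30.0
```

Request:
move_arm --targets "0 0 0 0;0 0 0 0;0 0 0 0;0 0 0.3 0;0 0 0.8 0;0 0 1 0;0 0 1 0;0 0 1 0;0 0 1 0;0 0 0.5 0" --gripper 84

```text
time_s: 17.67
tcp_pos: [0.6099, 0.0384, 0.1722]
ee_rot: [[0.134, -0.991, 0.006], [-0.991, -0.134, 0.001], [-0.0, -0.006, -1.0]]
wrist_force: [-0.2, 0.3, 0.9]
gripper_width: 0.965
gripper_force: 0.0
```

```bash
python3 - <<'E'
from h import *
s=sense();print(s['tcp_pos'].round(4),yaw(s))
for n in ['top','scene']:
    c,s=snap(n,n+'5.png'); m=masks(c['image'])
    blobs(c,s,m['blue'],.034 if n=='top' else .034,n,60)
    blobs(c,s,m['yel'],.089,n,40);blobs(c,s,m['red'],.089,n,40)
E
```

```text
[0.6099 0.0384 0.1722] -172.28832554615656
top (472, 356, 82, 44) rect [  63.5 -614.2] [270.2 137.3] 89.1
top (611, 348, 19, 11) rect [ 135.7 -993.9] [66.1 26. ] 73.7
top (604, 285, 18, 8) rect [ 351.4 -992.9] [63.4 24. ] 89.3
top (80, 279, 33, 100) rect [210.9 801.2] [328. 118.] 6.8
top (32, 279, 45, 112) rect [182.5 955.3] [374.3 163.2] 6.4
top (0, 279, 28, 121) rect [ 162.8 1116.4] [411.2 106. ] 5.1
top (414, 216, 23, 42) rect [ 533. -338.] [142.6  64.9] 4.4
top (445, 212, 22, 42) rect [ 547.9 -447.6] [142.9  65.1] 4.0
top (297, 209, 11, 20) rect [596.7  91.5] [68.2 34.1] 7.2
top (328, 205, 11, 18) rect [613.4 -17.3] [64.6 28.7] 8.5
top (383, 175, 40, 23) rect [ 712.6 -264.9] [142.1  76.3] 83.7
top (0, 140, 130, 112) rect [ 685.  1008.9] [582.4 382.7] 84.9
top (164, 236, 23, 23) rect [487.  519.6] [74.5 77.4] 0.6
top (217, 222, 16, 15) rect [545.6 355.3] [54.4 42.1] 42.4
top (312, 141, 10, 21) rect [826.2  41.8] [22.3 77.4] 77.1
scene (304, 199, 41, 41) rect [614.7  46.1] [ 70.5 138.2] 8.8
scene (230, 152, 24, 27) rect [ 718.5 -271.8] [119.3  74.6] 77.7
scene (259, 128, 44, 25) rect [ 550.1 -319.8] [146.9  74. ] 4.4
scene (242, 114, 42, 23) rect [ 565.3 -427. ] [148.7  77.1] 4.1
scene (347, 40, 37, 30) rect [ -56.8 -679. ] [283.2 112. ] 89.1
scene (571, 0, 69, 184) rect [-1163.8  -108.3] [1918.6  227.1] 27.9
scene (330, 297, 22, 15) rect [731.6 318.3] [29.  48.9] 47.9
scene (366, 263, 24, 15) rect [607.7 290.7] [30.  54.8] 38.8
scene (371, 245, 21, 21) rect [568.8 258.4] [59.8 49.9] 53.5
scene (462, 44, 21, 18) rect [-435.1 -384. ] [143.2  81.7] 32.7
scene (452, 324, 35, 27) rect [541.9 524.9] [39.1 69. ] 21.4
scene (464, 298, 38, 37) rect [470.2 501.1] [93.  76.3] 4.6
scene (395, 290, 22, 15) rect [597.1 380.9] [24.7 49.2] 28.7
scene (400, 272, 23, 22) rect [554.2 354.9] [59.1 49.3] 23.3
```

Request:
move_arm --targets "-0.1 -0.9 0 -1;-0.1 -0.9 0 -1;-0.1 -0.9 0 -1;-0.1 -0.9 0 -1;-0.1 -0.9 0 -1;-0.1 -0.9 0 -1;-0.2 -0.9 0 -1;-0.2 -0.9 0 -1;-0.2 -0.9 0 -1;-0.2 -0.9 0 -1"

```text
time_s: 18.6
tcp_pos: [0.5722, -0.1876, 0.1664]
ee_rot: [[-0.677, -0.736, -0.003], [-0.736, 0.677, 0.001], [0.001, 0.002, -1.0]]
wrist_force: [0.5, -1.0, -0.3]
gripper_width: 0.964
gripper_force: 0.0
```

Request:
move_arm --targets "-0.2 -0.9 0 -1;-0.2 -0.9 0 -1;-0.2 -0.9 0 -1;-0.2 -0.9 0 -1;-0.2 -0.9 0 -1;-0.2 -0.9 0 -1;-0.2 -0.9 0 -1;-0.1 0 0 -1;0 0 -0.5 -0.6;0 0 -1 0" --gripper 87

```text
time_s: 19.43
tcp_pos: [0.5369, -0.3457, 0.1319]
ee_rot: [[-0.997, -0.079, 0.005], [-0.079, 0.997, -0.002], [-0.005, -0.003, -1.0]]
wrist_force: [-0.2, -0.5, -0.3]
gripper_width: 0.996
gripper_force: 0.0
```

Request:
move_arm --targets "0 0 -1 0;0 0 -1 0;0 0 -1 0;0 0 -0.7 0;0 0 -0.4 0;0 0 0 0;0 0 0 0;0 0 0 0"

```text
time_s: 20.1
tcp_pos: [0.5368, -0.3447, 0.0289]
ee_rot: [[-0.997, -0.082, 0.002], [-0.082, 0.997, -0.001], [-0.002, -0.001, -1.0]]
wrist_force: [1.2, -0.5, 0.2]
gripper_width: 1.001
gripper_force: 0.0
```

```bash
python3 - <<'E'
from h import *
s=sense(); print(s['tcp_pos'].round(4),yaw(s),s['joints'].round(1),s['time_s'],s['gripper_width'])
E
```

```text
[ 0.5368 -0.3447  0.0289] 94.69722532519306 [-18.2  33.9 -10.4   0.  -45.6 -67.1] 20.1 1.0005828891146817
```

Down 25 mm to about 4 mm, then grip.

Request:
move_arm --targets "0 0 -0.5 0;0 0 -0.3 0;0 0 -0.2 0;0 0 0 0;0 0 0 0;0 0 0 0"

```text
time_s: 20.6
tcp_pos: [0.5359, -0.3442, 0.0025]
ee_rot: [[-0.997, -0.082, -0.0], [-0.082, 0.997, 0.0], [0.0, 0.0, -1.0]]
wrist_force: [0.2, 0.6, -0.3]
gripper_width: 1.0
gripper_force: 0.0
```

Request:
move_arm --targets "0 0 0 0;0 0 0 0;0 0 0 0;0 0 0 0;0 0 0 0;0 0 0 0" --gripper 50

```text
time_s: 21.1
tcp_pos: [0.5359, -0.3443, 0.0028]
ee_rot: [[-0.997, -0.082, -0.0], [-0.082, 0.997, 0.0], [0.0, 0.0, -1.0]]
wrist_force: [0.9, 0.1, -1.3]
gripper_width: 0.682
gripper_force: 30.0
```

Request:
move_arm --targets "0 0 0.5 0;0 0 1 0;0 0 1 0;0 0 1 0;0.2 0.8 0.5 1;0.2 0.8 0 1;0.2 0.8 0 1;0.2 0.8 0 1;0.2 0.8 0 1;0.2 0.8 0 1"

```text
time_s: 21.93
tcp_pos: [0.566, -0.2233, 0.1039]
ee_rot: [[-0.82, -0.572, 0.001], [-0.572, 0.82, -0.0], [-0.001, -0.001, -1.0]]
wrist_force: [1.0, 1.0, -0.8]
gripper_width: 0.683
gripper_force: 30.0
```

Request:
move_arm --targets "0.2 0.8 0 1;0.2 0.8 0 1;0.2 0.8 0 1;0.2 0.8 0 1;0.2 0.8 0 1;0.2 0.8 0 1;0.2 0.8 0 1;0.2 0.8 0 1;0.1 0.8 0 1;0 0.8 0 1"

```text
time_s: 22.77
tcp_pos: [0.6089, -0.0232, 0.1037]
ee_rot: [[-0.088, -0.996, 0.001], [-0.996, 0.088, 0.0], [-0.0, -0.001, -1.0]]
wrist_force: [0.3, 0.2, -0.9]
gripper_width: 0.682
gripper_force: 30.0
```

Request:
move_arm --targets "0 0.8 0 1;0 0.8 0 1;0 0.9 0 0.6;0 0 0 0;0 0 -0.8 0;0 0 -0.8 0;0 0 -0.4 0;0 0 0 0;0 0 0 0;0 0 0 0"

```text
time_s: 23.6
tcp_pos: [0.6093, 0.0381, 0.054]
ee_rot: [[0.133, -0.991, 0.002], [-0.991, -0.133, 0.0], [0.0, -0.002, -1.0]]
wrist_force: [-0.0, 0.7, -0.4]
gripper_width: 0.685
gripper_force: 30.0
```

```bash
python3 - <<'E'
from h import *
s=sense(); print(s['tcp_pos'].round(4),yaw(s),s['joints'].round(1),s['time_s'],s['gripper_width'])
E
```

```text
[0.6093 0.0381 0.054 ] -172.32820080696658 [ 18.8  29.9 -13.4   0.  -46.5 -11.1] 23.6 0.684950148156265
```

Contact is expected near TCP z 0.035.

Request:
move_arm --targets "0 0 -0.4 0;0 0 -0.2 0;0 0 -0.1 0;0 0 0 0;0 0 0 0"

```text
time_s: 24.02
tcp_pos: [0.6084, 0.0382, 0.0352]
ee_rot: [[0.134, -0.991, -0.0], [-0.991, -0.134, -0.0], [0.0, 0.0, -1.0]]
wrist_force: [0.0, 0.8, -0.3]
gripper_width: 0.684
gripper_force: 30.0
```

Request:
move_arm --targets "0 0 -0.04 0;0 0 0 0;0 0 0 0"

```text
time_s: 24.27
tcp_pos: [0.6086, 0.0383, 0.0347]
ee_rot: [[0.134, -0.991, 0.0], [-0.991, -0.134, 0.0], [0.0, -0.0, -1.0]]
wrist_force: [0.6, 0.3, 2.9]
gripper_width: 0.68
gripper_force: 30.0
```

Request:
move_arm --targets "0 0 0 0;0 0 0 0;0 0 0 0;0 0 0.3 0;0 0 0.8 0;0 0 1 0;0 0 1 0;0 0 1 0;0 0 1 0;0 0 0.4 0" --gripper 84

```text
time_s: 25.1
tcp_pos: [0.6104, 0.0385, 0.1765]
ee_rot: [[0.134, -0.991, 0.007], [-0.991, -0.134, 0.001], [-0.0, -0.007, -1.0]]
wrist_force: [-0.5, -0.5, 1.3]
gripper_width: 0.963
gripper_force: 0.0
```

Request:
move_arm --targets "-0.1 -1 0 -1;-0.1 -1 0 -1;-0.1 -1 0 -1;-0.1 -1 0 -1;-0.1 -1 0 -1;-0.1 -1 0 -1;-0.1 -1 0 -1;-0.1 -1 0 -1;-0.1 -1 0 -1;-0.1 -1 0 -1" --gripper 87

```text
time_s: 25.93
tcp_pos: [0.5828, -0.2129, 0.1713]
ee_rot: [[-0.677, -0.736, -0.001], [-0.736, 0.677, 0.0], [0.0, 0.001, -1.0]]
wrist_force: [1.4, -0.2, 1.3]
gripper_width: 1.001
gripper_force: 0.0
```

Request:
move_arm --targets "-0.1 -1 0 -1;-0.1 -1 0 -1;-0.1 -1 0 -1;-0.2 -1 0 -1;-0.2 -1 0 -1;-0.2 -1 0 -1;-0.2 -1 0 -1;-0.2 -1 0 -1;0 -1 0 -0.7;0 -0.75 0 0"

```text
time_s: 26.77
tcp_pos: [0.55, -0.4573, 0.171]
ee_rot: [[-0.998, -0.069, -0.001], [-0.069, 0.998, 0.001], [0.001, 0.001, -1.0]]
wrist_force: [0.2, 0.2, 0.4]
gripper_width: 0.996
gripper_force: 0.0
```

Request:
move_arm --targets "0 0 -1 0;0 0 -1 0;0 0 -1 0;0 0 -1 0;0 0 -0.8 0;0 0 -0.5 0;0 0 0 0;0 0 0 0;0 0 0 0;0 0 0 0"

```text
time_s: 27.6
tcp_pos: [0.552, -0.4561, 0.0413]
ee_rot: [[-0.997, -0.073, 0.003], [-0.073, 0.997, -0.002], [-0.003, -0.002, -1.0]]
wrist_force: [0.4, 0.8, 0.4]
gripper_width: 1.002
gripper_force: 0.0
```

```bash
python3 - <<'E'
from h import *
s=sense(); print(s['tcp_pos'].round(4),yaw(s),s['joints'].round(1),s['time_s'],s['gripper_width'])
E
```

```text
[ 0.552  -0.4561  0.0413] 94.19530408760967 [-26.7  39.2   2.8   0.  -53.4 -59.2] 27.6 1.0020710672348638
```

Need about −37.5 mm, which is 1.5 units.

Request:
move_arm --targets "0 0 -0.6 0;0 0 -0.4 0;0 0 -0.3 0;0 0 -0.15 0;0 0 0 0;0 0 0 0;0 0 0 0"

```text
time_s: 28.18
tcp_pos: [0.5511, -0.4557, 0.0033]
ee_rot: [[-0.997, -0.073, 0.001], [-0.073, 0.997, -0.0], [-0.001, -0.0, -1.0]]
wrist_force: [0.4, 0.1, 0.1]
gripper_width: 1.0
gripper_force: 0.0
```

Request:
move_arm --targets "0 0 0 0;0 0 0 0;0 0 0 0;0 0 0 0;0 0 0 0;0 0 0 0" --gripper 50

```text
time_s: 28.68
tcp_pos: [0.551, -0.4555, 0.0031]
ee_rot: [[-0.997, -0.073, 0.0], [-0.073, 0.997, -0.0], [-0.0, -0.0, -1.0]]
wrist_force: [-0.1, 0.1, -0.5]
gripper_width: 0.684
gripper_force: 30.0
```

Request:
move_arm --targets "0 0 0.5 0;0 0 1 0;0 0 1 0;0 0 1 0;0.1 0.9 0.5 0.9;0.1 1 0 0.9;0.1 1 0 0.9;0.1 1 0 0.9;0.1 1 0 0.9;0.1 1 0 0.9"

```text
time_s: 29.52
tcp_pos: [0.5659, -0.3069, 0.104]
ee_rot: [[-0.854, -0.521, 0.001], [-0.521, 0.854, -0.0], [-0.001, -0.0, -1.0]]
wrist_force: [0.3, 0.6, -1.8]
gripper_width: 0.681
gripper_force: 30.0
```

Request:
move_arm --targets "0.1 1 0 0.9;0.1 1 0 0.9;0.1 1 0 0.9;0.1 1 0 0.9;0.1 1 0 0.9;0.1 1 0 0.9;0.1 1 0 0.9;0.2 1 0 0.9;0.2 1 0 0.9;0.2 1 0 0.9"

```text
time_s: 30.35
tcp_pos: [0.5985, -0.0568, 0.1041]
ee_rot: [[-0.235, -0.972, 0.001], [-0.972, 0.235, 0.0], [-0.0, -0.001, -1.0]]
wrist_force: [-0.3, 0.6, -2.2]
gripper_width: 0.689
gripper_force: 30.0
```

Request:
move_arm --targets "0.2 1 0 0.9;0.2 1 0 0.9;0.1 1 0 0.9;0 0.85 0 0.9;0 0 -0.2 0.7;0 0 -0.6 0;0 0 -0.6 0;0 0 -0.4 0;0 0 0 0;0 0 0 0"

```text
time_s: 31.18
tcp_pos: [0.6108, 0.038, 0.0581]
ee_rot: [[0.134, -0.991, -0.001], [-0.991, -0.134, -0.0], [0.0, 0.001, -1.0]]
wrist_force: [0.5, -0.0, -0.9]
gripper_width: 0.684
gripper_force: 30.0
```

```bash
python3 - <<'E'
from h import *
s=sense(); print(s['tcp_pos'].round(4),yaw(s),s['joints'].round(1),s['time_s'],s['gripper_width'])
E
```

```text
[0.6108 0.038  0.0581] -172.32099199181113 [ 18.7  29.8 -12.9   0.  -47.3 -11. ] 31.1833 0.6844689954626603
```

Request:
move_arm --targets "-0.08 0 -0.3 0;0 0 -0.15 0;0 0 -0.1 0;0 0 0 0;0 0 0 0"

```text
time_s: 31.6
tcp_pos: [0.609, 0.0382, 0.0444]
ee_rot: [[0.134, -0.991, 0.0], [-0.991, -0.134, -0.0], [0.0, -0.0, -1.0]]
wrist_force: [0.2, -0.5, -0.9]
gripper_width: 0.685
gripper_force: 30.0
```

Request:
move_arm --targets "0 0 -0.05 0;0 0 0 0;0 0 0 0"

```text
time_s: 31.85
tcp_pos: [0.609, 0.0383, 0.0432]
ee_rot: [[0.134, -0.991, 0.0], [-0.991, -0.134, 0.0], [-0.0, -0.0, -1.0]]
wrist_force: [0.7, -0.2, -0.6]
gripper_width: 0.682
gripper_force: 30.0
```

Request:
move_arm --targets "0 0 -0.04 0;0 0 0 0;0 0 0 0"

```text
time_s: 32.1
tcp_pos: [0.6091, 0.0382, 0.043]
ee_rot: [[0.134, -0.991, 0.001], [-0.991, -0.134, -0.0], [0.0, -0.001, -1.0]]
wrist_force: [-2.9, 0.9, 5.6]
gripper_width: 0.682
gripper_force: 30.0
```

Request:
move_arm --targets "0 0 0 0;0 0 0 0;0 0 0 0;0 0 0.3 0;0 0 0.8 0;0 0 1 0;0 0 1 0;0 0 1 0;-0.4 0 1 -1;-0.4 0 0 -1" --gripper 84

```text
time_s: 32.93
tcp_pos: [0.5924, 0.0387, 0.1758]
ee_rot: [[-0.044, -0.999, 0.012], [-0.999, 0.044, 0.002], [-0.002, -0.011, -1.0]]
wrist_force: [0.1, 0.7, 0.1]
gripper_width: 0.968
gripper_force: 0.0
```

Request:
move_arm --targets "-0.4 0 0 -1;-0.4 0 0 -1;-0.4 0 0 -1;-0.4 -0.1 0 -1;-0.4 -0.1 0 -1;-0.4 -0.1 0 -1;0 0 0 -1;0 0 0 -1;0 0 0 -1;0 0 0 -1"

```text
time_s: 33.77
tcp_pos: [0.529, 0.0307, 0.1701]
ee_rot: [[-0.794, -0.608, 0.001], [-0.608, 0.794, 0.0], [-0.001, -0.0, -1.0]]
wrist_force: [0.6, 0.5, 0.9]
gripper_width: 0.964
gripper_force: 0.0
```

Request:
move_arm --targets "0 0 0 -1;0 0 0 -1;0 0 0 -1;0 0 0 -1;0 0 0 -1;0 0 0 -1;0 0 0 0;0 0 0 0;0 0 0 0;0 0 0 0"

```text
time_s: 34.6
tcp_pos: [0.5289, 0.0307, 0.1697]
ee_rot: [[-0.991, -0.135, 0.0], [-0.135, 0.991, 0.0], [-0.0, 0.0, -1.0]]
wrist_force: [-0.6, 0.3, 0.4]
gripper_width: 0.964
gripper_force: 0.0
```

```bash
cat > chk.py <<'E'
from nest import *
def nf(p):
    X=np.array([np.cos(th),np.sin(th)]);Y=np.array([-X[1],X[0]]); o=corner-.085*X-.105*Y; d=np.array(p)[:2]-o; return (d@X*1000).round(1),(d@Y*1000).round(1)
def st():
    s=sense(); print('tcp',s['tcp_pos'].round(4),'yaw',round(yaw(s),2),'nest',nf(s['tcp_pos']),'t',s['time_s'],'F',s['wrist_force'].round(1)); return s
E
python3 - <<'E'
from chk import *
s=st(); c,s=snap('wrist','w6.png'); m=masks(c['image']); blobs(c,s,m['blue'],.05,'w',600)
c,s=snap('top','t6.png'); m=masks(c['image']); blobs(c,s,m['blue'][:270],.05,'t',400); blobs(c,s,m['yel'],.089,'ty',40); blobs(c,s,m['red'],.089,'tr',40)
E
```

```text
tcp [0.5289 0.0307 0.1697] yaw 97.75 nest (np.float64(-69.9), np.float64(3.1)) t 34.6 F [-0.6  0.3  0.4]
w (250, 228, 137, 46) rect [585.2  37.2] [ 50.5 140.5] 7.8
t (383, 175, 40, 23) rect [ 708.7 -261.4] [140.3  75.3] 83.7
t (0, 140, 130, 112) rect [681.4 996.9] [574.5 377.9] 84.9
ty (245, 218, 14, 7) rect [580.1 263.8] [16.5 46.1] 19.0
tr (164, 236, 23, 23) rect [487.  519.6] [74.5 77.4] 0.6
tr (217, 222, 16, 14) rect [554.4 356. ] [39.8 51.2] 29.9
tr (311, 141, 11, 26) rect [818.3  43.6] [22.3 93.5] 77.1
```

View pics/w6.png

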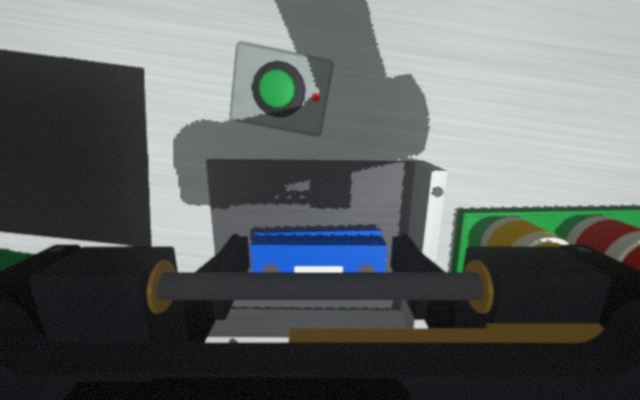

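The wrist view shows the stack at (318,250), sitting tidily in the open nest, with both jars standing in the tray on the right. Lower to push height on the −x side.

Request:
move_arm --targets "0 0 -1 -0.13;0 0 -1 0;0 0 -1 0;0 0 -1 0;0 0 -1 0;0 0 -0.6 0;0 0 -0.4 0;0 0 0 0;0 0 0 0;0 0 0 0"

```text
time_s: 35.53
tcp_pos: [0.5299, 0.031, 0.0206]
ee_rot: [[-0.992, -0.123, 0.002], [-0.123, 0.992, 0.001], [-0.002, 0.0, -1.0]]
wrist_force: [-0.5, 0.2, 0.8]
gripper_width: 0.959
gripper_force: 0.0
```

Request:
move_arm --targets "0 0 -0.1 0;0 0 -0.05 0;0 0 0 0;0 0 0 0"

```text
time_s: 35.87
tcp_pos: [0.529, 0.0308, 0.0162]
ee_rot: [[-0.992, -0.122, 0.001], [-0.122, 0.992, 0.0], [-0.001, 0.0, -1.0]]
wrist_force: [-0.0, -0.0, 0.4]
gripper_width: 0.964
gripper_force: 0.0
```

Request:
move_arm --targets "0 0 -0.1 0;0.4 0.05 0 0;0.4 0.05 0 0;0.4 0.05 0 0;0.2 0.025 0 0;0.2 0.025 0 0;0.2 0.025 0 0;0.2 0.025 0 0;0.2 0.025 0 0;0.2 0.025 0 0"

```text
time_s: 36.7
tcp_pos: [0.589, 0.0382, 0.013]
ee_rot: [[-0.993, -0.122, -0.001], [-0.122, 0.993, -0.0], [0.001, 0.0, -1.0]]
wrist_force: [-0.9, 0.0, -1.3]
gripper_width: 0.967
gripper_force: 0.8
```

Request:
move_arm --targets "0.2 0.025 0 0;0.2 0.025 0 0;0.1 0.012 0 0;0.1 0.012 0 0;0 0 0 0;0 0 0 0"

```text
time_s: 37.2
tcp_pos: [0.6046, 0.0402, 0.0135]
ee_rot: [[-0.992, -0.123, 0.001], [-0.123, 0.992, 0.0], [-0.001, 0.0, -1.0]]
wrist_force: [-1.1, -0.4, 0.3]
gripper_width: 0.968
gripper_force: 0.2
```

```bash
python3 - <<'E'
from chk import *
st()
E
```

```text
tcp [0.6046 0.0402 0.0135] yaw 97.04 nest (np.float64(6.4), np.float64(3.2)) t 37.2 F [-1.1 -0.4  0.3]
```

Request:
move_arm --targets "0.1 0.012 0 0;0 0 0 0;0.1 0.012 0 0;0 0 0 0;0.05 0.006 0 0;0 0 0 0;0 0 0 0"

```text
time_s: 37.78
tcp_pos: [0.6094, 0.0405, 0.0134]
ee_rot: [[-0.993, -0.122, -0.002], [-0.122, 0.993, -0.001], [0.002, -0.0, -1.0]]
wrist_force: [-5.1, -1.7, 3.6]
gripper_width: 0.963
gripper_force: 2.5
```

Request:
move_arm --targets "0.06 0.007 0 0;0 0 0 0;0.06 0.007 0 0;0 0 0 0;0 0 0 0"

```text
time_s: 38.2
tcp_pos: [0.6122, 0.0409, 0.0133]
ee_rot: [[-0.993, -0.122, -0.002], [-0.122, 0.993, -0.001], [0.002, -0.0, -1.0]]
wrist_force: [-5.6, 0.3, 3.8]
gripper_width: 0.965
gripper_force: 2.6
```

Request:
move_arm --targets "0.06 0.007 0 0;0 0 0 0;0 0 0 0"

```text
time_s: 38.45
tcp_pos: [0.6123, 0.0408, 0.0132]
ee_rot: [[-0.993, -0.122, -0.005], [-0.122, 0.993, -0.001], [0.005, -0.001, -1.0]]
wrist_force: [-7.9, -0.2, 6.0]
gripper_width: 0.967
gripper_force: 4.0
```

Request:
move_arm --targets "0.08 0.01 0 0;0 0 0 0;0.08 0.01 0 0;0 0 0 0;0 0 0 0"

```text
time_s: 38.87
tcp_pos: [0.6123, 0.0407, 0.0128]
ee_rot: [[-0.992, -0.122, -0.014], [-0.122, 0.992, -0.003], [0.014, -0.001, -1.0]]
wrist_force: [-16.3, 0.7, 11.3]
gripper_width: 0.964
gripper_force: 7.8
```

```bash
python3 - <<'E'
from chk import *
st()
E
```

```text
tcp [0.6123 0.0407 0.0128] yaw 97.02 nest (np.float64(14.1), np.float64(2.7)) t 38.8667 F [-16.3   0.7  11.3]
```

Request:
move_arm --targets "-0.8 -0.1 0 0;-0.8 -0.1 0.3 0;0 0 1 0;0 0 1 0;0 0 1 0;0 -0.2 1 1;0.3 -0.3 0.5 1;0.3 -0.3 0 1;0.3 -0.3 0 1;0.3 -0.3 0 1"

```text
time_s: 39.7
tcp_pos: [0.6111, 0.0021, 0.1345]
ee_rot: [[-0.845, -0.534, 0.006], [-0.534, 0.845, 0.001], [-0.006, -0.002, -1.0]]
wrist_force: [0.3, 1.5, -0.6]
gripper_width: 0.963
gripper_force: 0.0
```

Request:
move_arm --targets "0.3 -0.3 0 1;0.3 -0.3 0 1;0.3 -0.3 0 1;0.3 -0.3 0 1;0.3 -0.3 0 1;0.3 -0.3 0 1;0.3 -0.3 0 1;0.3 -0.3 0 1;0 0 0 1;0 0 0 1" --gripper 10

```text
time_s: 40.53
tcp_pos: [0.6708, -0.0585, 0.1334]
ee_rot: [[-0.135, -0.991, 0.004], [-0.991, 0.135, 0.0], [-0.001, -0.004, -1.0]]
wrist_force: [0.3, 0.5, -0.8]
gripper_width: 0.292
gripper_force: 0.0
```

Request:
move_arm --targets "0 0 0 1;0 0 0 1;0 0 0 1;0 0 0 0;0 0 0 0;0 0 0 0"

```text
time_s: 41.03
tcp_pos: [0.6694, -0.058, 0.1335]
ee_rot: [[0.121, -0.993, 0.002], [-0.993, -0.121, 0.0], [0.0, -0.002, -1.0]]
wrist_force: [0.2, -0.9, -0.5]
gripper_width: 0.115
gripper_force: 0.0
```

```bash
python3 - <<'E'
from chk import *
st(); s=sense();print(s['gripper_width'],s['joints'].round(1))
E
```

```text
tcp [ 0.6694 -0.058   0.1335] yaw -173.07 nest (np.float64(58.6), np.float64(-102.3)) t 41.0333 F [ 0.2 -0.9 -0.5]
0.11498711083924192 [  8.8  30.3   0.7   0.  -60.3  -1.9]
```

Request:
move_arm --targets "-0.24 -0.03 -1 0;0 0 -1 0;0 0 -1 0;0 0 -0.9 0;0 0 -0.5 0;0 0 -0.25 0;0 0 0 0;0 0 0 0;0 0 0 0"

```text
time_s: 41.78
tcp_pos: [0.6641, -0.0588, 0.0187]
ee_rot: [[0.123, -0.992, 0.003], [-0.992, -0.123, 0.0], [0.0, -0.003, -1.0]]
wrist_force: [0.1, -0.8, -0.7]
gripper_width: 0.115
gripper_force: 0.0
```

Request:
move_arm --targets "0 0 -0.08 0;0 0 0 0;0 0 0 0"

```text
time_s: 42.03
tcp_pos: [0.663, -0.0589, 0.0158]
ee_rot: [[0.122, -0.993, 0.001], [-0.993, -0.122, 0.0], [-0.0, -0.001, -1.0]]
wrist_force: [-1.2, 0.7, -0.6]
gripper_width: 0.116
gripper_force: 0.0
```

Request:
move_arm --targets "0 0 -0.09 0;-0.04 0.3 0 0;-0.04 0.3 0 0;-0.03 0.2 0 0;-0.03 0.2 0 0;-0.02 0.2 0 0;-0.02 0.2 0 0;-0.02 0.2 0 0;-0.02 0.2 0 0;-0.02 0.2 0 0"

```text
time_s: 42.87
tcp_pos: [0.6562, -0.0087, 0.0127]
ee_rot: [[0.122, -0.992, -0.001], [-0.992, -0.122, -0.0], [0.0, 0.001, -1.0]]
wrist_force: [-0.3, -4.1, 1.1]
gripper_width: 0.11
gripper_force: 1.5
```

Request:
move_arm --targets "0 0 0 0;-0.01 0.1 0 0;0 0 0 0;0 0.06 0 0;0 0 0 0;0 0 0 0"

```text
time_s: 43.37
tcp_pos: [0.6564, -0.0049, 0.0128]
ee_rot: [[0.122, -0.993, -0.0], [-0.993, -0.122, 0.0], [-0.0, 0.0, -1.0]]
wrist_force: [-0.3, -1.3, -0.2]
gripper_width: 0.11
gripper_force: 0.5
```

```bash
python3 - <<'E'
from chk import *
st()
E
```

```text
tcp [ 0.6564 -0.0049  0.0128] yaw -172.99 nest (np.float64(52.2), np.float64(-48.0)) t 43.3667 F [-0.3 -1.3 -0.2]
```

Request:
move_arm --targets "-0.01 0.08 0 0;0 0 0 0;-0.01 0.08 0 0;0 0 0 0;0 0 0 0"

```text
time_s: 43.78
tcp_pos: [0.6561, -0.0031, 0.0129]
ee_rot: [[0.122, -0.993, -0.0], [-0.993, -0.122, -0.002], [0.002, 0.001, -1.0]]
wrist_force: [0.9, -8.8, -0.6]
gripper_width: 0.118
gripper_force: 4.8
```

Request:
move_arm --targets "-0.01 0.08 0 0;0 0 0 0;0 0 0 0"

```text
time_s: 44.03
tcp_pos: [0.656, -0.003, 0.013]
ee_rot: [[0.122, -0.993, -0.0], [-0.993, -0.122, -0.004], [0.004, 0.001, -1.0]]
wrist_force: [2.4, -17.1, -1.0]
gripper_width: 0.113
gripper_force: 8.0
```

Request:
move_arm --targets "-0.01 0.06 0 0;0 0 0 0;0 0 0 0"

```text
time_s: 44.28
tcp_pos: [0.656, -0.003, 0.0132]
ee_rot: [[0.121, -0.993, -0.0], [-0.993, -0.121, -0.005], [0.005, 0.001, -1.0]]
wrist_force: [3.9, -20.5, -1.0]
gripper_width: 0.117
gripper_force: 10.5
```

```bash
python3 - <<'E'
from chk import *
st()
E
```

```text
tcp [ 0.656  -0.003   0.0132] yaw -173.03 nest (np.float64(52.0), np.float64(-46.0)) t 44.2833 F [  3.9 -20.5  -1. ]
```

Request:
move_arm --targets "0.1 -1 0 0;0 0 0.5 0;0 0 1 0;0 0 1 0;0 0 1 0;-0.3 0.3 1 -1;-0.3 0.3 0.5 -1;-0.3 0.3 0 -1;-0.3 0.3 0 -1;-0.3 0.3 0 -1"

```text
time_s: 45.12
tcp_pos: [0.6206, 0.0166, 0.139]
ee_rot: [[-0.313, -0.95, 0.003], [-0.95, 0.313, 0.002], [-0.002, -0.002, -1.0]]
wrist_force: [-0.6, 0.5, -0.5]
gripper_width: 0.116
gripper_force: 0.0
```

Request:
move_arm --targets "-0.3 0.3 0 -1;-0.3 0.3 0 -1;-0.3 0.3 0 -1;-0.3 0.3 0 -1;-0.3 0.3 0 -1;-0.25 0.3 0 -1;0 0.35 0 -1;0 0 0 -1;0 0 0 -1;0 0 0 -1" --gripper 84

```text
time_s: 45.95
tcp_pos: [0.577, 0.0702, 0.1385]
ee_rot: [[-0.928, -0.372, 0.002], [-0.372, 0.928, 0.002], [-0.002, 0.001, -1.0]]
wrist_force: [-0.3, -0.4, 0.5]
gripper_width: 0.791
gripper_force: 0.0
```

Request:
move_arm --targets "0 0 0 -1;0 0 0 -1;0 0 0 -1;0 0 0 0;0 0 0 0;0 0 0 0"

```text
time_s: 46.45
tcp_pos: [0.5768, 0.0694, 0.1381]
ee_rot: [[-0.992, -0.124, 0.001], [-0.124, 0.992, 0.001], [-0.001, 0.001, -1.0]]
wrist_force: [0.6, 0.4, -0.2]
gripper_width: 0.964
gripper_force: 0.0
```

```bash
python3 - <<'E'
from chk import *
s=st();print(s['gripper_width'])
c,s=snap('scene','s7.png'); cv2.imwrite('pics/s7c.png',cv2.resize(c['image'][170:340,250:450],None,fx=4,fy=3.5,interpolation=cv2.INTER_CUBIC))
E
```

```text
tcp [0.5768 0.0694 0.1381] yaw 97.15 nest (np.float64(-17.6), np.float64(35.5)) t 46.45 F [ 0.6  0.4 -0.2]
0.9638605764829611
```

View pics/s7c.png

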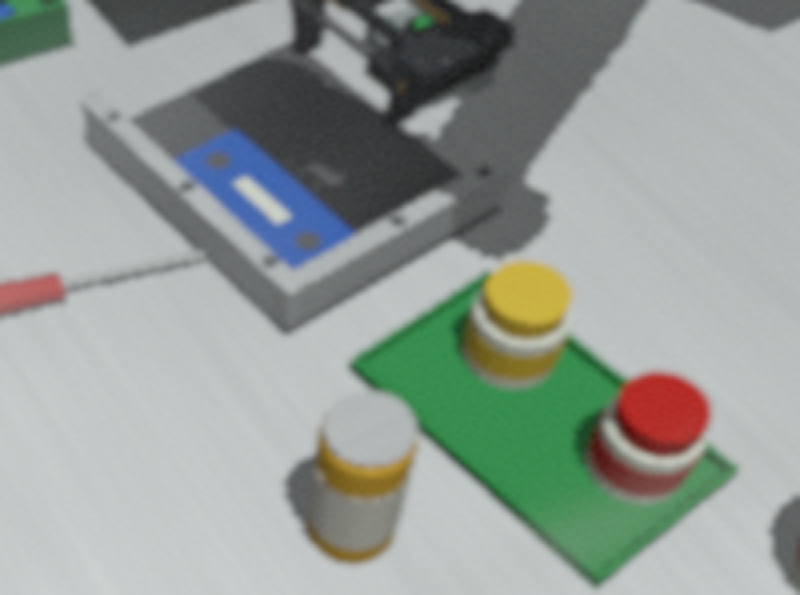

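The scene crop shows the stack in the corner at (265,200), with both jars inside the tray rim. Now a second tap against the long fence.

Request:
move_arm --targets "0 0 -1 0;0 0 -1 0;0 0 -1 0;0 0 -1 0;0 0 -0.5 0;0 0 -0.3 0;0 0 0 0;0 0 0 0;0 0 -0.1 0;0 0 0 0"

```text
time_s: 47.33
tcp_pos: [0.5773, 0.0691, 0.0162]
ee_rot: [[-0.992, -0.123, 0.002], [-0.123, 0.992, 0.001], [-0.002, 0.001, -1.0]]
wrist_force: [-0.0, -0.2, 0.0]
gripper_width: 0.965
gripper_force: 0.0
```

Request:
move_arm --targets "0 0 -0.08 0;0.3 0.04 0 0;0.3 0.04 0 0;0.2 0.025 0 0;0.15 0.02 0 0;0.1 0.01 0 0;0.1 0.01 0 0;0 0 0 0;0 0 0 0"

```text
time_s: 48.08
tcp_pos: [0.6053, 0.0724, 0.0132]
ee_rot: [[-0.993, -0.122, -0.0], [-0.122, 0.993, -0.0], [0.0, -0.0, -1.0]]
wrist_force: [0.7, 0.3, 0.7]
gripper_width: 0.96
gripper_force: 0.0
```

```bash
python3 - <<'E'
from chk import *
st()
E
```

```text
tcp [0.6053 0.0724 0.0132] yaw 97.01 nest (np.float64(11.1), np.float64(35.0)) t 48.0833 F [0.7 0.3 0.7]
```

Request:
move_arm --targets "0.1 0.012 0 0;0 0 0 0;0.1 0.012 0 0;0 0 0 0;0 0 0 0"

```text
time_s: 48.5
tcp_pos: [0.6086, 0.0727, 0.013]
ee_rot: [[-0.992, -0.122, -0.004], [-0.122, 0.992, -0.001], [0.004, -0.001, -1.0]]
wrist_force: [-5.0, 0.4, 3.5]
gripper_width: 0.962
gripper_force: 2.5
```

Request:
move_arm --targets "0.1 0.01 0 0;0 0 0 0;0.05 0.01 0 0;0 0 0 0;0 0 0 0"

```text
time_s: 48.92
tcp_pos: [0.6085, 0.0725, 0.0127]
ee_rot: [[-0.992, -0.123, -0.012], [-0.123, 0.992, -0.003], [0.012, -0.001, -1.0]]
wrist_force: [-11.7, 0.9, 7.9]
gripper_width: 0.966
gripper_force: 6.5
```

```bash
python3 - <<'E'
from chk import *
st()
E
```

```text
tcp [0.6085 0.0725 0.0127] yaw 97.06 nest (np.float64(14.3), np.float64(34.7)) t 48.9167 F [-11.7   0.9   7.9]
```

Request:
move_arm --targets "-0.8 -0.1 0 0;-0.8 -0.1 0 0;0 0 0.5 0;0 0 1 0;0 0 1 0;0.6 0.1 1 0;0.8 0.1 1 0;0.8 0.1 1 0;0.8 0.1 1 0;0.8 0.1 0.5 0"

```text
time_s: 49.75
tcp_pos: [0.6721, 0.0814, 0.1929]
ee_rot: [[-0.992, -0.123, 0.008], [-0.123, 0.992, 0.001], [-0.008, 0.0, -1.0]]
wrist_force: [1.2, -0.0, 1.1]
gripper_width: 0.967
gripper_force: 0.0
```

Request:
move_arm --targets "0.8 0.1 0.5 0;0.8 0.1 0.5 0;0 0 0 0;0 0 0 0;0 0 0 0"

```text
time_s: 50.17
tcp_pos: [0.7086, 0.086, 0.2124]
ee_rot: [[-0.993, -0.122, -0.001], [-0.122, 0.993, 0.0], [0.001, 0.0, -1.0]]
wrist_force: [-0.7, -0.0, -1.7]
gripper_width: 0.968
gripper_force: 0.0
```

```bash
python3 - <<'E'
from chk import *
import pickle
st(); c,s=snap('wrist','w8.png'); pickle.dump((c,s),open('w8.pkl','wb')); m=masks(c['image']); blobs(c,s,m['blue'],.05,'w',600)
cv2.imwrite('pics/w8c.png',cv2.resize(c['image'][60:260,200:460],None,fx=3,fy=3,interpolation=cv2.INTER_CUBIC))
c,s=snap('top','t8.png'); m=masks(c['image']); blobs(c,s,m['yel'],.089,'ty',40); blobs(c,s,m['red'],.089,'tr',40)
E
```

```text
tcp [0.7086 0.086  0.2124] yaw 97.01 nest (np.float64(115.3), np.float64(35.8)) t 50.1667 F [-0.7 -0.  -1.7]
w (0, 115, 63, 81) rect [ 711.5 -224.7] [65.6 77. ] 82.0
w (251, 101, 136, 60) rect [648.3  77.9] [ 60.4 139.8] 7.0
tr (164, 236, 24, 23) rect [487.1 518.3] [74.5 80.1] 0.6
tr (212, 222, 13, 15) rect [549.3 375. ] [47.9 41.9] 0.4
tr (315, 141, 7, 11) rect [845.5  37.4] [37.1 21.2] 0.3
```

View pics/w8c.png

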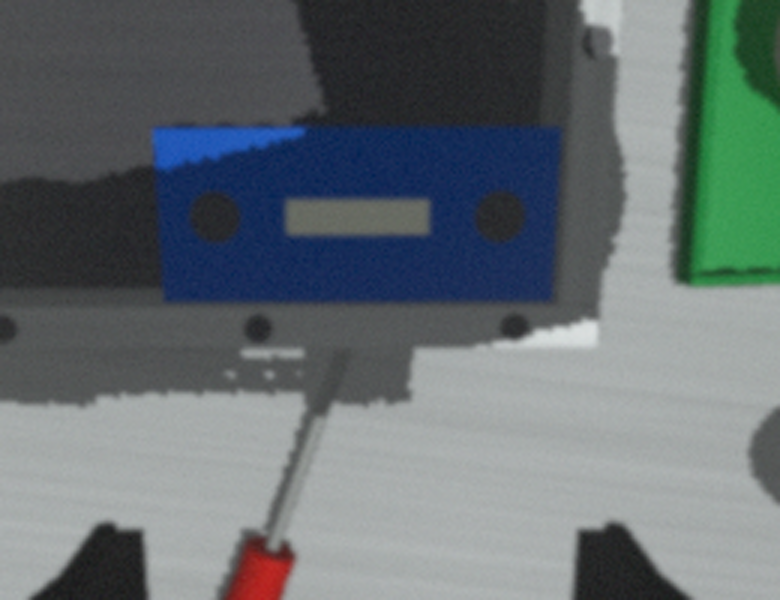

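The stack's outline is 60.4 × 139.8 mm at yaw 7.0°: flush and square (crop (360,213)). But the red lid has moved about 18 mm in the top view (left edge from column 217 to 212), so I look at the jars.

```bash
python3 - <<'E'
from chk import *
c,s=snap('scene','s9.png'); m=masks(c['image'])
blobs(c,s,m['red'],.089,'red',40); blobs(c,s,m['yel'],.089,'y',40)
cv2.imwrite('pics/s9c.png',cv2.resize(c['image'][220:350,300:480],None,fx=4,fy=4,interpolation=cv2.INTER_CUBIC))
E
```

```text
red (452, 325, 35, 26) rect [541.9 526.1] [37.8 68.1] 23.2
red (464, 298, 39, 37) rect [470.5 502. ] [93.5 75.6] 8.9
red (398, 295, 14, 13) rect [605.2 386.3] [14.5 37.3] 6.9
red (404, 277, 23, 22) rect [555.2 370.4] [56.9 49.7] 11.5
y (330, 297, 22, 15) rect [731.6 318.3] [29.  48.9] 47.9
y (367, 263, 23, 15) rect [607.7 290.7] [30.  54.8] 38.8
y (371, 245, 21, 21) rect [567.8 258. ] [55.1 53.4] 6.4
y (461, 44, 22, 18) rect [-437.8 -382. ] [ 91.1 136.6] 0.4
```

View pics/s9c.png

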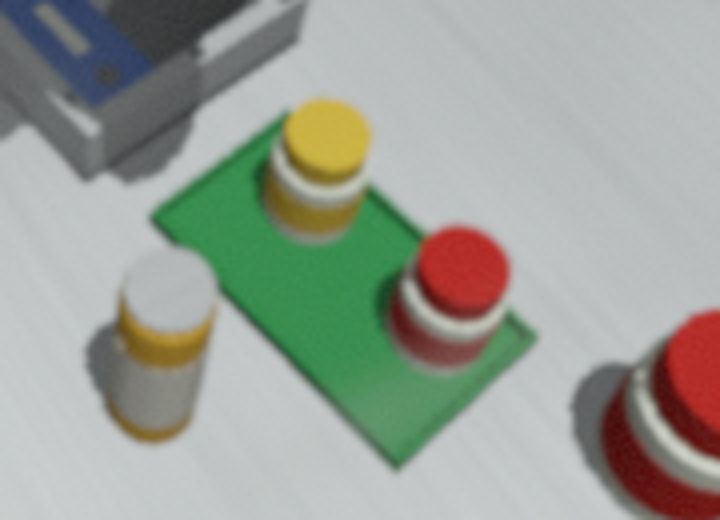

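The red jar was nudged about 15 mm toward the rim. It is still upright and inside: its edge is about 95 mm along the tray's y, against the 105 mm inner half-length. I'll get the button's position and check the jars again from the button pose, where the top view is clear.

```bash
python3 - <<'E'
from h import *
import pickle
from scipy.optimize import least_squares
obs=[]
def ctr(c):
    m=masks(c['image'])['green']; best=None
    for q in cv2.findContours(m,cv2.RETR_EXTERNAL,cv2.CHAIN_APPROX_NONE)[0]:
        (x,y),(a,b),_=cv2.minAreaRect(q)
        if 50<cv2.contourArea(q)<2500 and max(a,b)/max(1,min(a,b))<1.35: print((round(x),round(y)),round(a),round(b)); 
for f in ['top0','scene0','w3','w8']:
    c,s=pickle.load(open(f+'.pkl','rb')); print(f); ctr(c)
    if f in('top0','w3','w8','scene0'): print(proj(c,[[.43,-.02,.045]],s))
E
```

```text
top0
(334, 264) 8 8
[[334.12338885 265.75800778]]
scene0
(241, 162) 38 36
[[359.55996692 178.59063317]]
w3
(278, 321) 44 40
(464, 86) 30 31
[[465.31620181  86.47332754]]
w8
[[ 234.82936516 -146.35696539]]
```

Request:
move_arm --targets "-1 -0.4 0 0;-1 -0.4 0 0;-1 -0.4 0 0;-1 -0.4 0 0;-1 -0.4 0 0;-1 -0.4 0 0;-1 -0.4 0 0;-1 -0.4 0 0;-1 -0.4 0 0;-1 -0.4 0 0" --gripper 0

```text
time_s: 51.15
tcp_pos: [0.4572, -0.0145, 0.2132]
ee_rot: [[-0.992, -0.123, 0.0], [-0.123, 0.992, 0.0], [-0.0, 0.0, -1.0]]
wrist_force: [0.9, -0.8, 0.9]
gripper_width: 0.288
gripper_force: 0.0
```

Request:
move_arm --targets "-1 -0.2 0 0;-0.1 -0.06 -0.8 0;0 0 -1 0;0 0 -1 0;0 0 -0.8 0;0 0 -0.7 0;0 0 0 0;0 0 0 0;0 0 0 0"

```text
time_s: 51.9
tcp_pos: [0.4323, -0.0203, 0.1068]
ee_rot: [[-0.992, -0.123, 0.002], [-0.123, 0.992, 0.0], [-0.002, -0.0, -1.0]]
wrist_force: [1.1, 0.2, -0.3]
gripper_width: 0.007
gripper_force: 0.0
```

```bash
python3 - <<'E'
from chk import *
import pickle
s=st(); print(s['gripper_width'])
c,s=snap('wrist','w10.png'); blobs(c,s,masks(c['image'])['green'],.045,'gbtn')
for n in ('top','scene'):
    c,s=snap(n,n+'10.png'); m=masks(c['image'])
    blobs(c,s,m['red'],.089,n+'red',40); blobs(c,s,m['yel'],.089,n+'y',40)
    if n=='top': blobs(c,s,m['green'],.016,'green'); blobs(c,s,m['blue'][:270],.05,'blue',300)
c,_=pickle.load(open('w3.pkl','rb'));print(ray(c,[(464,86)],.045,_))
E
```

```text
tcp [ 0.4323 -0.0203  0.1068] yaw 97.06 nest (np.float64(-172.1), np.float64(-35.6)) t 51.9 F [ 1.1  0.2 -0.3]
0.006806424907946223
gbtn (507, 318, 33, 26) rect [515.4 172.4] [26.5 25.7] 7.3
gbtn (300, 204, 42, 33) rect [434.4 -18.8] [26.8 32.7] 7.1
topred (164, 236, 23, 23) rect [487.  519.6] [74.5 77.4] 0.6
topred (212, 222, 17, 15) rect [549.3 368.4] [47.9 55. ] 0.3
topred (311, 141, 11, 26) rect [818.3  43.6] [22.3 93.5] 77.1
topy (245, 218, 17, 15) rect [563.7 256.2] [47.9 55. ] 0.3
green (212, 202, 63, 43) rect [581.1 308.6] [128.2 217.8] 8.8
green (380, 169, 47, 35) rect [ 720.9 -272.4] [166.4 121. ] 85.5
blue (287, 193, 41, 22) rect [645.5  75.7] [ 64.7 139.4] 7.0
blue (383, 175, 40, 23) rect [ 708.7 -261.4] [140.3  75.3] 83.7
blue (0, 140, 130, 112) rect [681.4 996.9] [574.5 377.9] 84.9
scenered (453, 325, 34, 26) rect [541.9 526.1] [37.8 68.1] 23.2
scenered (465, 298, 38, 37) rect [470.2 501.1] [93.  76.3] 4.6
scenered (398, 295, 13, 14) rect [605.7 385.4] [13.6 36. ] 4.0
scenered (404, 277, 23, 22) rect [555.2 370.4] [56.9 49.7] 11.5
sceney (330, 297, 22, 15) rect [731.6 318.3] [29.  48.9] 47.9
sceney (366, 264, 24, 14) rect [607.5 292.1] [28.7 54.2] 41.7
sceney (371, 245, 21, 21) rect [568.8 258.4] [59.8 49.9] 53.5
[[ 0.43162174 -0.02027888  0.045     ]]
```

The jars are stationary, at (0.550,0.369) and (0.564,0.256), both inside the tray; the stack is in its corner. Now press.

Request:
move_arm --targets "0 0 -0.7 0;0 0 -0.7 0;0 0 -0.4 0;0 0 -0.2 0;0 0 0 0;0 0 0 0"

```text
time_s: 52.55
tcp_pos: [0.4317, -0.0205, 0.0564]
ee_rot: [[-0.992, -0.123, -0.0], [-0.123, 0.992, -0.0], [0.0, -0.0, -1.0]]
wrist_force: [-0.6, 0.2, 3.1]
gripper_width: 0.004
gripper_force: 1.0
```

Request:
move_arm --targets "0 0 -0.15 0;0 0 0 0;0 0 -0.1 0;0 0 0 0;0 0 0 0"

```text
time_s: 52.97
tcp_pos: [0.4324, -0.0203, 0.0512]
ee_rot: [[-0.992, -0.123, 0.002], [-0.123, 0.992, -0.0], [-0.002, -0.0, -1.0]]
wrist_force: [-4.8, -0.1, 15.1]
gripper_width: 0.004
gripper_force: 7.4
```

Request:
move_arm --targets "0 0 -0.1 0;0 0 0 0;0 0 0 0"

```text
time_s: 53.22
tcp_pos: [0.4325, -0.0203, 0.0508]
ee_rot: [[-0.992, -0.124, 0.002], [-0.124, 0.992, -0.001], [-0.002, -0.001, -1.0]]
wrist_force: [-10.4, 2.0, 35.1]
gripper_width: 0.002
gripper_force: 17.6
```

Bottomed out (5.5 mm travel from first reading, 35 N). Release and back off.

Request:
move_arm --targets "0 0 0.3 0;0 0 0.5 0;0 0 1 0;0 0 1 0;0 0 1 0;0 0 1 0;0 0 0 0;0 0 0 0;0 0 0 0;0 0 0 0"

```text
time_s: 54.05
tcp_pos: [0.431, -0.0206, 0.166]
ee_rot: [[-0.993, -0.122, -0.002], [-0.122, 0.993, -0.0], [0.002, -0.0, -1.0]]
wrist_force: [0.5, -0.5, 0.1]
gripper_width: 0.011
gripper_force: 0.0
```

```bash
python3 - <<'E'
from chk import *
st()
c,s=snap('top','top11.png'); m=masks(c['image'])
blobs(c,s,m['red'],.089,'red',40); blobs(c,s,m['yel'],.089,'y',40); blobs(c,s,m['blue'][:270],.05,'blue',300)
print(finish_job())
E
```

```text
tcp [ 0.431  -0.0206  0.166 ] yaw 97.01 nest (np.float64(-173.4), np.float64(-35.6)) t 54.05 F [ 0.5 -0.5  0.1]
red (164, 236, 23, 23) rect [487.  519.6] [74.5 77.4] 0.6
red (212, 222, 17, 15) rect [549.3 368.4] [47.9 55. ] 0.3
red (311, 141, 11, 26) rect [818.3  43.6] [22.3 93.5] 77.1
y (245, 218, 17, 15) rect [563.7 256.2] [47.9 55. ] 0.3
blue (287, 193, 41, 22) rect [645.5  75.7] [ 64.7 139.4] 7.0
blue (383, 175, 40, 23) rect [ 708.7 -261.4] [140.3  75.3] 83.7
blue (107, 173, 23, 79) rect [614.6 740. ] [ 54. 283.] 84.2
blue (0, 140, 121, 111) rect [ 684.1 1027.5] [513.1 377.9] 84.9
the job is handed in; nothing more can be done
None
```

The job is handed in at 54 s with no verdict returned: all five plates are stacked flush in the nest corner, both jars stand in the tray (the red one was nudged about 15 mm but is still about 10 mm inside the rim), and the button was pressed to its stop last.

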